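# Fit the actuating link to a drum brake's sprung adjuster lever

### The arm

A 6-joint arm with a two-finger parallel gripper is mounted at the origin on a cart in front of the work surface, level with it; the furniture and walls round the work are solid. World frame = base frame: x ahead of the robot, y to its left, z up, the work surface at z = 0. Lengths are in m, angles in rad, forces in N, time in s.
With the tool pointing down it reaches from about 0.325 to 0.9 m from the base axis. Payload 3.5 kg.
Tool frame: the origin (TCP) lies on the centre line of the jaws, within the pads' length; the fingertips stand 19 mm ahead of it and the grasp point (between the pads) is the TCP; z points along the fingers, y is the direction in which the jaws open and shut (so a half turn about z gives the same grasp; the last joint's range is limited). The gripper opens to 85 mm and grips with 20 to 120 N. Pads are 22 mm wide; open, the fingers measure 114 mm over their backs; the gripper's body (76 mm by 85 mm) begins 54 mm behind the grasp point. The pads swing forward as they close: fully open they stand 13 mm farther back than shut.
Start: joints at [1.131, 0.276, -0.026, 1.268, 0, 1.467], TCP at [0.207, 0.59, 0.25] pointing down, gripper open.
Joint ranges: [-3.12, 3.12], [-0.85, 1.88], [-1.08, 1.24], [-1.95, 2.15], [-1.57, 1.53], [-3.14, 3.14]. Speed limits (rad/s): [2.57, 2.57, 3.14, 3.14, 3.14, 3.14].

### API

Orientations are given as [roll, pitch, yaw] about the fixed x, y, z axes, in that order (R = Rz(yaw) Ry(pitch) Rx(roll)).
In Python, from plant import r gives the robot as it stands. The module is installed in compiled form; this text tells all that it offers.
- The arm moves only by the tool apply_moves, never from a script. Its argument "series" is a list of rows, each an object with "jaw": the opening, from -1 (shut) to 1 (fully open), so that 0 is half open; "offset": the shift along the world's x, y, z in mm, a list of three; "rotation": the turn, a rotation vector about the world's x, y, z in degrees, a list of three. A call has exactly 10 rows; each row shifts and turns the pose as measured when the row begins; what a row does not reach is not made up. A row lasts 1/12 s, in which the tool goes at most 41.7 mm and 7.16 degrees, less where a joint would pass 70% of its speed; a pose out of reach is approached as far as the arm can. A call with a gripper value outside its range is refused whole. The fingers move at their own pace and stop on an object; the grip force is fixed at half the most. Time passes only in rows, so rows that do not move let the fingers close, or fill a call up. It gives the time, the measured TCP pose, the force and the opening at its end, in the units of the state.
- r.get_obs(): the state, without advancing time (a new reading comes with each control period).
- r.get_image(name): name is "side" or "top" or "wrist"; returns the picture (480x640x3 uint8, blue, green, red); there is no depth.
- r.calibration(name): a dict with "vertical_fov" (degrees; the focal length in pixels is half the picture's height over the tangent of half this angle, whatever the lens; pixels are square), "cx", "cy" (the principal point, pixels), "R" (3x3) and "t" (3): a world point X has camera coordinates R X + t; the wrist camera has in their place "hand_eye" (4x4, takes a point from camera to tool coordinates, whose origin is the TCP and whose axes are the flange's). Camera axes: x right, y down, z forward; pixel columns grow to the right and rows downward; lengths in m; the calibration is good to about 2 mm. A picture is of the moment at which its call begins: read the wrist's pose just before it. calibration takes no time and is no camera call.
- r.sign_off(): hands the job in, once; it reports no verdict.
The state is a dict: "time": time; "qpos": joint angles; "qvel": joint speeds; "joint_torque": joint torques, N m; "tcp_pos": TCP position; "tcp_rot": TCP orientation; "ft_force": force on the tool from outside, world axes, zero at the start; "moment": the same for the moment, N m; "gripper_width": finger opening in m.
Only numpy, scipy, OpenCV 4.12 (cv2) and the standard library are available. Lean on these libraries where they do the work, as an engineer would, in place of code of your own. Each camera call takes 0.05 s, during which the arm holds its last target.

### The job

Fit the loose steel link to the drum brake: tilt its oblong eye past the wide head of the stud on the sprung lever and level it so the head traps it, then draw the lever back with the link and feel for the anchor pin until the round hole drops over it and is pressed down on its shoulder; only then let go, so that the spring cannot snap it away. The anchor pin is clamped somewhere along its slot, so find it by touch and force nothing; leave the tools lying around where they are.

Things in the scene. Friction and masses are not known exactly. Their poses are not given: they have to be found in the camera images.
- link: Loose steel link, 135 x 34 x 12 mm, 0.10-0.16 kg, flat on the bench left or right of the brake. Origin: underside, middle of the shank. x runs from the round hole to the oblong eye, z up. Shank: 14 wide, 12 thick, x = -26 to +27 mm; grip it across its width. Both ends are 5 thick (z = 0 to 5); the underside is one plane and stays down.
- link_hole (a point): Centre of the link's round hole (15 mm, in a ring of 34 mm), on the underside, at x = -44 mm of the link.
- link_eye (a point): Centre of the link's oblong eye, on the underside, at x = +50 mm of the link. The opening runs from x = +35 to +65 mm (30 long) and is 19 mm wide; its end bars are 9 mm in x (the far bar x = +65 to +74), its side bars 6 mm wide.
- brake: Drum brake: dark backing plate (212 mm) with two shoes on a round plywood board (236 mm), fixed. Origin: centre of the board's underside, on the bench; z up, x from the anchor pin (near) to the stud and star wheel (far). Tops above the bench: shoes 59, wheel cylinder 50, star wheel 51 mm. Neither link nor robot may bear on it with more than 35 N.
- anchor_slot (a point): Middle of the anchor pin's slot at seat height: x = -81, y = 0, z = 54 mm of the brake. The upright 12 mm pin (tip z = 70, 1 mm chamfer) is clamped up to 9 mm either way along x from here, differently each time, and its place is not measured: feel for it. It does not move. Its 26 mm round shoulder at z = 54 carries the link's hole end at last.
- stud (a point): Axis of the lever's stud at its head's underside: at rest x = +38, y = 0, z = 66 mm of the brake. Neck 10 mm round, down to a 16 mm collar at z = 53 (lever top 51). T-shaped head 36 x 13 x 4 mm (top z = 70), long along the brake's x at rest. A level eye cannot pass: nose the far bar down 25 to 32 deg beyond the head's far end, draw it to the neck, then level.
- lever (a joint): Angle of the sprung lever that carries the stud, rad: 0 at rest, growing as the stud is drawn towards the anchor pin, at most 0.55. It turns flat about a post 66 mm from the stud on the brake's -y side (1 mm = 0.015 rad). Its spring pulls back with 2 N at the stud at rest, 0.16 N more per mm. 0.06 to 0.38 when the link is home.
- pliers: Red-handled pliers, 157 x 55 x 14 mm, loose on the other side of the brake from the link. Bystander. Origin: centre of its underside.
- driver_orange: Small screwdriver, orange handle, 132 x 22 mm, loose in front of the brake. Bystander. Origin: centre of its underside.
- spring_tool: Thin chrome spring tool, 242 x 20 mm, loose at the bench's front left. Bystander. Origin: centre of its underside.
- return_spring: Loose brake return spring, 159 x 14 mm, to the left behind the brake. Bystander. Origin: centre of its underside.

How it is judged:
By the outcome, as a careful person would: the job done as asked, in the order asked, and still so for the second after the job is handed in, with the robot touching nothing.
It also fails if it takes over 61 s, if anything falls off the work surface, if the arm or the gripper's body presses on something with over 40 N, if the wrist force passes 120 N, or if a joint passes its speed limit or range.

## Working session

There is one attempt and no reset: what is moved stays moved. The work goes in short steps, Python scripts to look and compute and a tool call to move; the robot and the scene stay as the last step left them, time stands still between calls to the robot, and variables do not carry over. Pictures are saved under pics/ and viewed, and the job is handed in when it is done.

Besides the shell and the picture viewer there is one more tool, called after "Request:" by a JSON object that holds its "name" and its "arguments". apply_moves: Moves the arm, as the interface text tells. Its arguments: {"type":"object","properties":{"series":{"type":"array"}},"required":["series"]}

```bash
mkdir -p pics; python3 - <<'E'
from plant import r
import cv2
o=r.get_obs(); print({k:o[k] for k in('time','tcp_pos','tcp_rot','ft_force','gripper_width')})
for n in('top','side','wrist'):
    cv2.imwrite(f'pics/{n}0.png',r.get_image(n)); print(n,r.calibration(n))
E
```

```text
{'time': 0.0, 'tcp_pos': array([0.20623737, 0.58919708, 0.24914175]), 'tcp_rot': array([-3.13935274e+00, -2.34842843e-04,  2.80480676e+00]), 'ft_force': array([0.04984826, 0.17293483, 0.07816478]), 'gripper_width': 0.08540726264784414}
top {'vertical_fov': 43.54675661872516, 'cx': 322.3564535655826, 'cy': 243.03351488875614, 'R': array([[ 5.22865427e-03, -9.99986135e-01,  6.25692463e-04],
       [-9.94789515e-01, -5.26518773e-03, -1.01814037e-01],
       [ 1.01815920e-01, -9.00819027e-05, -9.94803252e-01]]), 't': array([0.01812729, 0.56605244, 1.3237584 ])}
side {'vertical_fov': 55.22692219567483, 'cx': 319.20970744145967, 'cy': 235.84348022190545, 'R': array([[-0.99150005, -0.12992568, -0.00685394],
       [-0.05657027,  0.47794526, -0.8765661 ],
       [ 0.11716425, -0.8687276 , -0.48123268]]), 't': array([0.54008858, 0.08310572, 0.81340902])}
wrist {'vertical_fov': 65.52014034129043, 'cx': 321.2945202498498, 'cy': 231.03113032885807, 'hand_eye': array([[-8.71829759e-04, -9.48975989e-01, -3.15347129e-01,
         8.15200062e-02],
       [ 9.99999354e-01, -1.05748078e-03,  4.17618114e-04,
         2.32432810e-04],
       [-7.29783090e-04, -3.15346561e-01,  9.48976298e-01,
        -1.24233518e-01],
       [ 0.00000000e+00,  0.00000000e+00,  0.00000000e+00,
         1.00000000e+00]])}
```

View pics/top0.png

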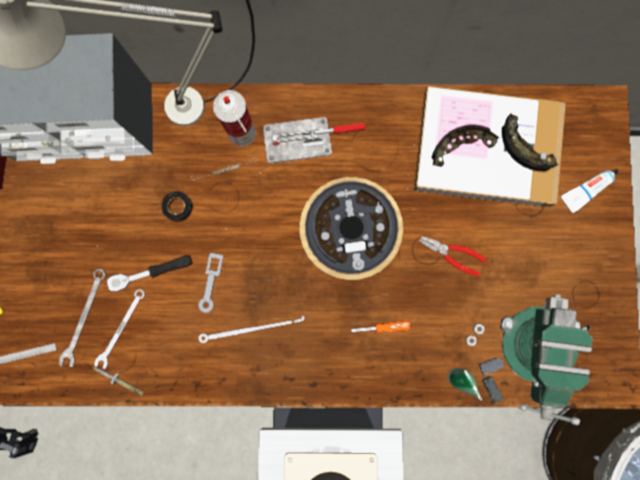

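View pics/side0.png

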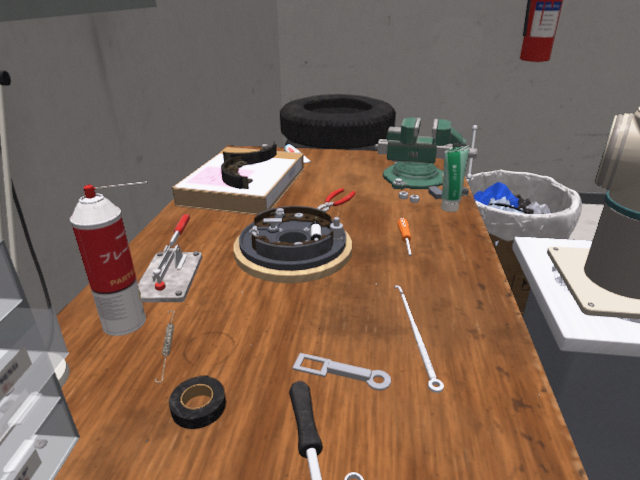

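View pics/wrist0.png

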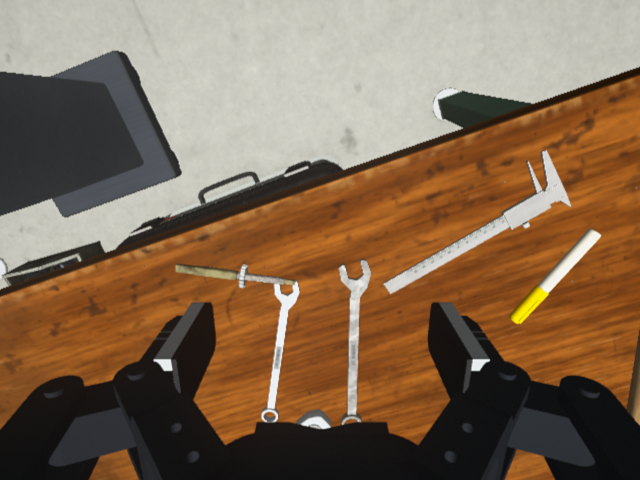

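```bash
cat > h.py <<'E'
import numpy as np, cv2
from scipy.spatial.transform import Rotation as Ro
from plant import r
def cam(name,obs=None):
    c=r.calibration(name); f=240/np.tan(np.radians(c['vertical_fov']/2))
    if name=='wrist':
        T=np.eye(4);T[:3,:3]=Ro.from_euler('xyz',obs['tcp_rot']).as_matrix();T[:3,3]=obs['tcp_pos']
        M=T@np.array(c['hand_eye']); R=M[:3,:3].T; t=-R@M[:3,3]
    else: R=np.array(c['R']);t=np.array(c['t'])
    return dict(f=f,cx=c['cx'],cy=c['cy'],R=R,t=t)
def ray(c,uv):
    d=np.array([(uv[0]-c['cx'])/c['f'],(uv[1]-c['cy'])/c['f'],1.]); 
    return -c['R'].T@c['t'], c['R'].T@d
def plane(c,uv,z):
    o,d=ray(c,uv); return o+d*(z-o[2])/d[2]
def proj(c,X):
    p=c['R']@np.asarray(X)+c['t']; return np.array([c['cx']+c['f']*p[0]/p[2],c['cy']+c['f']*p[1]/p[2]])
def tri(c1,u1,c2,u2):
    A=[];b=[]
    for c,u in((c1,u1),(c2,u2)):
        o,d=ray(c,u);d/=np.linalg.norm(d);P=np.eye(3)-np.outer(d,d);A.append(P);b.append(P@o)
    return np.linalg.lstsq(np.vstack(A),np.hstack(b),rcond=None)[0]
def st():
    o=r.get_obs();print('t',o['time'],'p',o['tcp_pos'].round(4),'rpy',np.degrees(o['tcp_rot']).round(2),'F',o['ft_force'].round(1),'M',o['moment'].round(2),'w',round(o['gripper_width'],4),'q',np.round(o['qpos'],2));return o
E
python3 - <<'E'
from h import *
im=cv2.imread('pics/top0.png'); s=cv2.imread('pics/side0.png')
a=cv2.resize(im[170:330,180:420],None,fx=3.3,fy=3.3,interpolation=cv2.INTER_CUBIC);cv2.imwrite('pics/topz.png',a)
a=cv2.resize(s[190:290,220:370],None,fx=5,fy=5,interpolation=cv2.INTER_CUBIC);cv2.imwrite('pics/sidez.png',a)
c=cam('top');cs=cam('side')
for n,u,z in(('eye',(213.5,265),.005),('hole',(205.5,305),.005),('brake',(351.5,228),.012)): print(n,plane(c,u,z))
for n,u in(('eye',(316,365)),('hole',(378,379)),('brake',(293,247))): print(n,plane(cs,u,.005))
E
```

```text
eye [0.51668207 0.26928628 0.005     ]
hole [0.42578415 0.28526997 0.005     ]
brake [ 0.60256624 -0.04531929  0.012     ]
eye [0.5136995  0.27069826 0.005     ]
hole [0.42802671 0.2859571  0.005     ]
brake [ 0.60387553 -0.04632778  0.005     ]
```

View pics/topz.png

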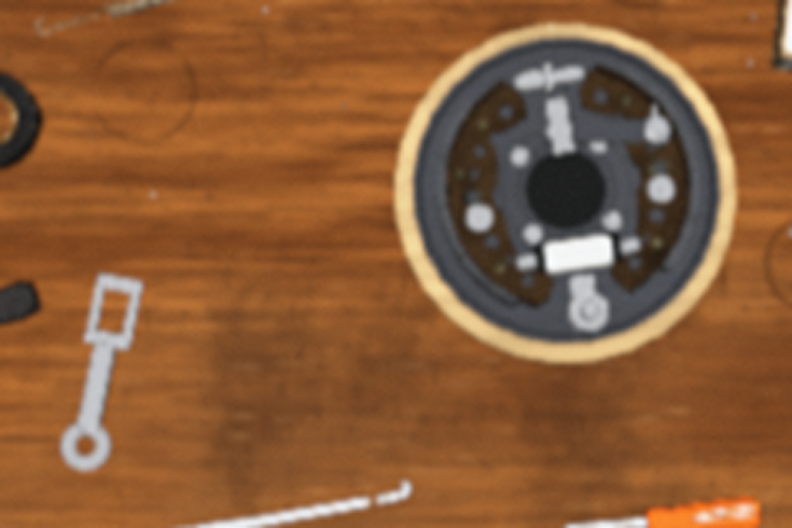

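View pics/sidez.png

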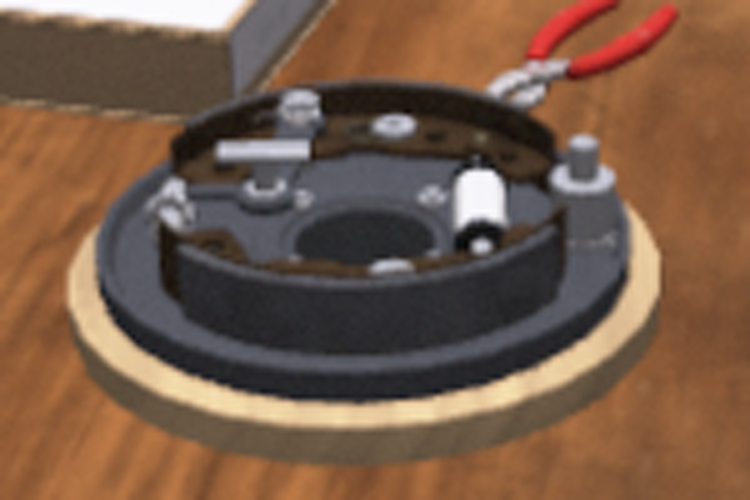

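Request:
{"name": "apply_moves", "arguments": {"series": [{"jaw": 1,"offset": [28,-28,-8],"rotation": [0,0,1]},{"jaw": 1,"offset": [28,-28,-8],"rotation": [0,0,1]},{"jaw": 1,"offset": [28,-28,-8],"rotation": [0,0,1]},{"jaw": 1,"offset": [28,-28,-8],"rotation": [0,0,1]},{"jaw": 1,"offset": [28,-28,-8],"rotation": [0,0,1]},{"jaw": 1,"offset": [28,-28,-8],"rotation": [0,0,1]},{"jaw": 1,"offset": [28,-28,-8],"rotation": [0,0,1]},{"jaw": 1,"offset": [28,-28,-8],"rotation": [0,0,1]},{"jaw": 1,"offset": [28,-28,-8],"rotation": [0,0,1]},{"jaw": 1,"offset": [28,-28,-8],"rotation": [0,0,0]}]}}

```text
time: 0.98
tcp_pos: [0.4873, 0.3042, 0.1662]
tcp_rot: [3.138, -0.003, 2.987]
ft_force: [0.7, -0.1, -0.4]
gripper_width: 0.0854
```

```bash
python3 - <<'E'
from h import *
o=st(); im=r.get_image('wrist'); cv2.imwrite('pics/w1.png',im)
E
```

```text
t 0.9833 p [0.4873 0.3042 0.1662] rpy [ 1.7979e+02 -1.7000e-01  1.7113e+02] F [ 0.7 -0.1 -0.4] M [ 0.07 -0.02 -0.05] w 0.0854 q [ 0.44  0.25 -0.25  1.07  0.    0.6 ]
```

View pics/w1.png

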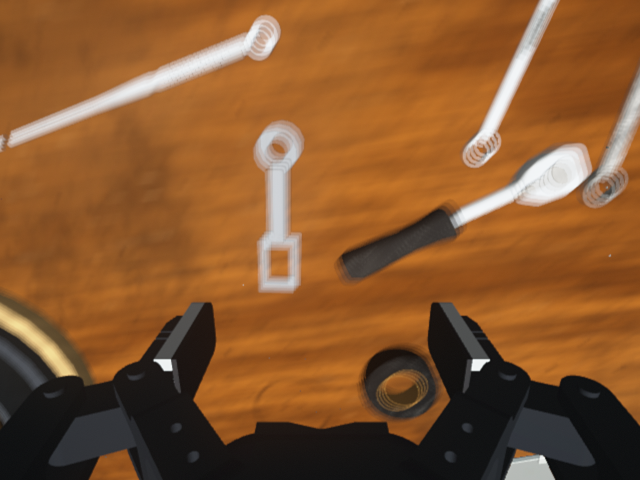

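```bash
python3 - <<'E'
from h import *
r.get_image('side')
o=st(); im=r.get_image('wrist'); cv2.imwrite('pics/w2.png',im); c=cam('wrist',o)
hsv=cv2.cvtColor(im,cv2.COLOR_BGR2HSV)
m=((hsv[...,1]<60)&(hsv[...,2]>100)).astype(np.uint8)
m[:, :200]=0;m[:,340:]=0;m[320:]=0;m[:90]=0
cs,h=cv2.findContours(m,cv2.RETR_CCOMP,cv2.CHAIN_APPROX_NONE)
for i,k in enumerate(cs):
    if cv2.contourArea(k)>80:
        M=cv2.moments(k);u=(M['m10']/M['m00'],M['m01']/M['m00'])
        print(cv2.contourArea(k),u,plane(c,u,.005),cv2.minAreaRect(k),h[0][i])
cv2.imwrite('pics/w2z.png',cv2.resize(im[100:320,180:360],None,fx=2.7,fy=2.7))
E
```

```text
t 1.0833 p [0.4893 0.3017 0.1651] rpy [ 1.7993e+02 -1.5000e-01  1.7068e+02] F [-1.5  0.4 -0.1] M [-0.02  0.1   0.01] w 0.0853 q [ 0.44  0.25 -0.25  1.07  0.    0.6 ]
4726.0 (285.55744815911976, 200.9759133869375) [0.47288746 0.27669371 0.005     ] ((285.0, 198.5), (44.0, 167.0), 0.0) [-1 -1  1 -1]
829.5 (286.0612818967249, 255.32911392405063) [0.51786732 0.26830086 0.005     ] ((286.0, 255.5), (35.0, 24.0), 90.0) [ 2 -1 -1  0]
346.5 (285.3381433381433, 138.54641654641654) [0.42619378 0.28567764 0.005     ] ((285.2500305175781, 138.75), (21.21320343017578, 20.50609588623047), 45.0) [-1  1 -1  0]
```

View pics/w2z.png

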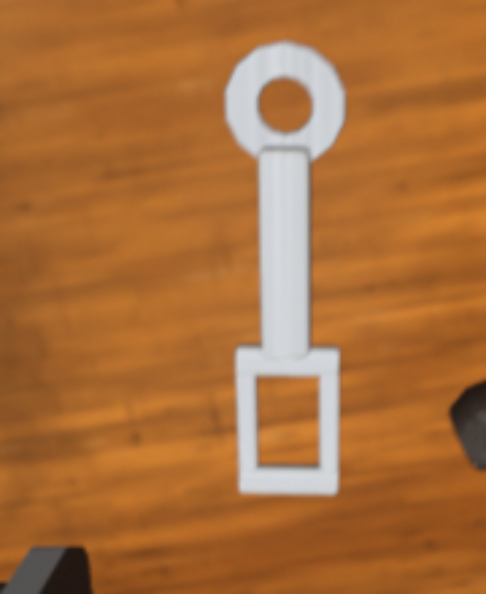

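Request:
{"name": "apply_moves", "arguments": {"series": [{"jaw": 0.1,"offset": [-4,-4.8,-25],"rotation": [0,0,-0.7]},{"jaw": 0.1,"offset": [-4,-4.8,-25],"rotation": [0,0,-0.7]},{"jaw": 0.1,"offset": [-4,-4.8,-25],"rotation": [0,0,0]},{"jaw": 0.1,"offset": [-4,-4.8,-25],"rotation": [0,0,0]},{"jaw": 0.1,"offset": [-4,-4.8,-20],"rotation": [0,0,0]},{"jaw": 0.1,"offset": [0,0,-8],"rotation": [0,0,0]},{"jaw": 0.1,"offset": [0,0,-4],"rotation": [0,0,0]},{"jaw": 0.1,"offset": [0,0,0],"rotation": [0,0,0]},{"jaw": 0.1,"offset": [0,0,0],"rotation": [0,0,0]},{"jaw": 0.1,"offset": [0,0,0],"rotation": [0,0,0]}]}}

```text
time: 1.97
tcp_pos: [0.4644, 0.2879, 0.0344]
tcp_rot: [3.13, -0.0, 2.965]
ft_force: [-0.4, -0.6, 0.5]
gripper_width: 0.0469
```

```bash
python3 - <<'E'
from h import *
o=st(); im=r.get_image('wrist'); cv2.imwrite('pics/w3.png',im)
E
```

```text
t 1.9667 p [0.4644 0.2879 0.0344] rpy [179.34  -0.   169.86] F [-0.4 -0.6  0.5] M [-0.02 -0.03  0.01] w 0.0469 q [ 0.43  0.34 -0.45  0.78  0.01  0.61]
```

View pics/w3.png

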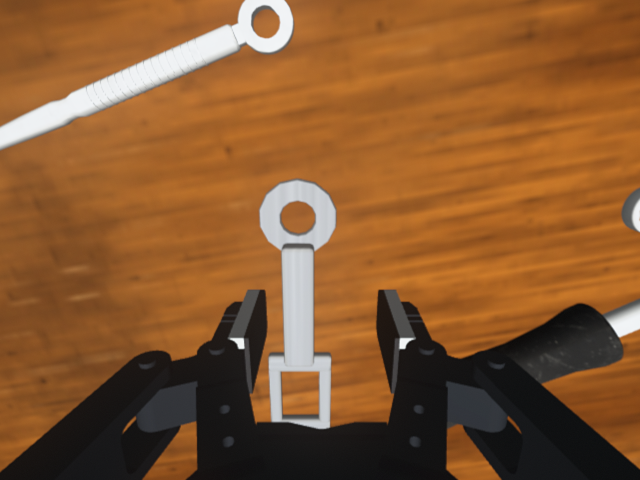

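```bash
cat >> h.py <<'E'
def goal(pos,rpy,o=None):
    o=o or r.get_obs()
    R0=Ro.from_euler('xyz',o['tcp_rot']);R1=Ro.from_euler('xyz',rpy,degrees=True)
    print('delta mm',((np.asarray(pos)-o['tcp_pos'])*1000).round(1),'rotvec deg',np.degrees((R1*R0.inv()).as_rotvec()).round(2))
E
python3 - <<'E'
from h import *
o=r.get_obs(); im=cv2.imread('pics/w3.png'); c=cam('wrist',o)
hsv=cv2.cvtColor(im,cv2.COLOR_BGR2HSV)
m=((hsv[...,1]>110)).astype(np.uint8)
m[:, :262]=0;m[:,335:]=0;m[430:]=0;m[:190]=0
cs,h=cv2.findContours(m,cv2.RETR_EXTERNAL,cv2.CHAIN_APPROX_NONE)
P=[]
for k in cs:
    if cv2.contourArea(k)>300:
        M=cv2.moments(k);u=(M['m10']/M['m00'],M['m01']/M['m00']);x,y,w,hh=cv2.boundingRect(k)
        print(cv2.contourArea(k),u,(x,y,w,hh),plane(c,u,.005))
E

```

```text
1509.5 (300.01446395053546, 392.8608810864525) (281, 372, 38, 43) [0.51867913 0.26823608 0.005     ]
2336.5 (270.8819459305228, 314.54668663956056) (262, 232, 22, 191) [0.47168322 0.26363135 0.005     ]
2393.5 (325.07443771325114, 306.5303251862683) (314, 230, 21, 198) [0.47218125 0.28937337 0.005     ]
797.5 (297.4748171368861, 216.90574712643675) (281, 201, 34, 32) [0.42716237 0.28527911 0.005     ]
```

```bash
python3 - <<'E'
from h import *
goal((.4697,.2775,.021),(180,0,169.4))
E

```

```text
delta mm [  4.7 -10.7 -13.8] rotvec deg [-0.68  0.17 -0.46]
```

Request:
{"name": "apply_moves", "arguments": {"series": [{"jaw": 0.1,"offset": [2.5,-5.5,-6],"rotation": [-0.7,0.2,-0.5]},{"jaw": 0.1,"offset": [2.2,-5.2,-5],"rotation": [0,0,0]},{"jaw": 0.1,"offset": [0,0,-2],"rotation": [0,0,0]},{"jaw": 0.1,"offset": [0,0,0],"rotation": [0,0,0]},{"jaw": 0.1,"offset": [0,0,0],"rotation": [0,0,0]},{"jaw": 0.1,"offset": [0,0,0],"rotation": [0,0,0]},{"jaw": 0.1,"offset": [0,0,0],"rotation": [0,0,0]},{"jaw": 0.1,"offset": [0,0,0],"rotation": [0,0,0]},{"jaw": 0.1,"offset": [0,0,0],"rotation": [0,0,0]},{"jaw": 0.1,"offset": [0,0,0],"rotation": [0,0,0]}]}}

```text
time: 2.85
tcp_pos: [0.4743, 0.2777, 0.024]
tcp_rot: [3.139, 0.006, 2.954]
ft_force: [0.9, -0.2, -0.1]
gripper_width: 0.0469
```

```bash
python3 - <<'E'
from h import *
st();goal((.4697,.2775,.021),(180,0,169.4))
E

```

```text
t 2.85 p [0.4743 0.2777 0.024 ] rpy [179.84   0.34 169.25] F [ 0.9 -0.2 -0.1] M [-0.01 -0.01 -0.03] w 0.0469 q [ 0.41  0.36 -0.45  0.76 -0.    0.6 ]
delta mm [-4.6 -0.2 -3. ] rotvec deg [-0.09  0.36  0.15]
```

Request:
{"name": "apply_moves", "arguments": {"series": [{"jaw": 0.1,"offset": [-2.5,0,-2],"rotation": [0,0.3,0]},{"jaw": 0.1,"offset": [-2,0,-1],"rotation": [0,0,0]},{"jaw": -1,"offset": [0,0,0],"rotation": [0,0,0]},{"jaw": -1,"offset": [0,0,0],"rotation": [0,0,0]},{"jaw": -1,"offset": [0,0,0],"rotation": [0,0,0]},{"jaw": -1,"offset": [0,0,0],"rotation": [0,0,0]},{"jaw": -1,"offset": [0,0,0],"rotation": [0,0,0]},{"jaw": -1,"offset": [0,0,0],"rotation": [0,0,0]},{"jaw": -1,"offset": [0,0,0],"rotation": [0,0,0]},{"jaw": -1,"offset": [0,0,0],"rotation": [0,0,0]}]}}

```text
time: 3.68
tcp_pos: [0.4689, 0.2777, 0.021]
tcp_rot: [3.14, -0.0, 2.954]
ft_force: [0.3, -0.4, 0.0]
gripper_width: 0.0117
```

```bash
python3 - <<'E'
from h import *
st(); im=r.get_image('wrist'); cv2.imwrite('pics/w4.png',im);st();r.get_image('top');st()
E

```

```text
t 3.6833 p [0.4689 0.2777 0.021 ] rpy [179.92  -0.   169.28] F [ 0.3 -0.4  0. ] M [-0.02  0.04 -0.02] w 0.0117 q [ 0.42  0.36 -0.45  0.75  0.    0.6 ]
t 3.7333 p [0.4689 0.2778 0.021 ] rpy [179.92  -0.   169.28] F [-0.2 -0.4  0.8] M [0.02 0.   0.03] w 0.0121 q [ 0.42  0.36 -0.45  0.75  0.    0.6 ]
t 3.7833 p [0.4689 0.2777 0.021 ] rpy [179.93  -0.   169.28] F [-0.   0.1 -0.2] M [ 0.    0.04 -0.03] w 0.0121 q [ 0.42  0.36 -0.45  0.75  0.    0.6 ]
```

View pics/w4.png

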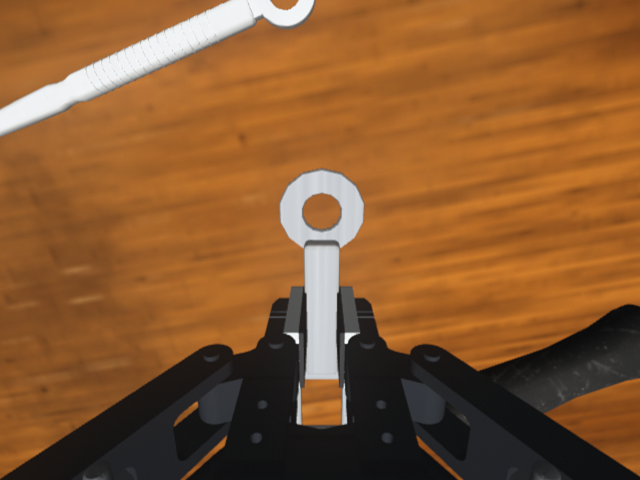

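```bash
python3 - <<'E'
from h import *
ct=cam('top');cs=cam('side')
# pin top / star wheel / stud head from top & side zooms
Z=lambda u:(180+u[0]/3.3,170+u[1]/3.3)
S=lambda u:(220+u[0]/5,190+u[1]/5)
pin=tri(ct,Z((588,308)),cs,S((583,143)));print('pin',pin)
print('shoulder',plane(ct,Z((588,310)),.06))
print('star',plane(ct,Z((549,77)),.045),tri(ct,Z((549,77)),cs,S((171,205))))
head=tri(ct,Z((558,125)),cs,S((264,149)));print('head',head)
o=r.get_obs();c=cam('wrist',o)
h=plane(c,(321.7,211),.005);print('hole',h); T=Ro.from_euler('xyz',o['tcp_rot']).as_matrix();print('hole in tool',T.T@(h-o['tcp_pos']))
E

```

```text
pin [ 0.51778027 -0.0571412   0.06843809]
shoulder [ 0.51712776 -0.05764095  0.06      ]
star [ 0.6766581  -0.03216221  0.045     ] [ 0.67695316 -0.03215184  0.04439609]
head [ 0.63977695 -0.03725946  0.06862658]
hole [0.42661842 0.28629679 0.005     ]
hole in tool [0.04309109 0.00052298 0.01595881]
```

Request:
{"name": "apply_moves", "arguments": {"series": [{"jaw": -1,"offset": [0,0,20],"rotation": [0,0,0]},{"jaw": -1,"offset": [2,-4,30],"rotation": [0,0,2]},{"jaw": -1,"offset": [14,-26,25],"rotation": [0,0,2.5]},{"jaw": -1,"offset": [16,-31,20],"rotation": [0,0,2.5]},{"jaw": -1,"offset": [16,-31,16],"rotation": [0,0,2.5]},{"jaw": -1,"offset": [16,-31,16],"rotation": [0,0,2.5]},{"jaw": -1,"offset": [16,-31,16],"rotation": [0,0,2.5]},{"jaw": -1,"offset": [16,-31,16],"rotation": [0,0,2.5]},{"jaw": -1,"offset": [16,-31,10],"rotation": [0,0,2]},{"jaw": -1,"offset": [16,-28,6],"rotation": [0,0,1]}]}}

```text
time: 4.62
tcp_pos: [0.5909, 0.026, 0.1987]
tcp_rot: [-3.137, -0.011, -2.949]
ft_force: [0.2, -0.6, -1.0]
gripper_width: 0.0122
```

```bash
python3 - <<'E'
from h import *
r.get_image('side');r.get_image('side')
o=st(); im=r.get_image('wrist'); cv2.imwrite('pics/w5.png',im);st()
E

```

```text
t 4.7167 p [0.5939 0.0237 0.1992] rpy [-179.57   -0.41 -169.33] F [-0.8  0.9 -0.3] M [ 0.07 -0.01  0.01] w 0.0119 q [-0.06  0.26 -0.16  1.16 -0.01 -0.25]
t 4.7667 p [0.5916 0.0258 0.198 ] rpy [-179.73   -0.62 -169.25] F [-0.9  0.7 -1. ] M [ 0.05  0.02 -0.02] w 0.0121 q [-0.06  0.26 -0.17  1.16 -0.01 -0.25]
```

View pics/w5.png

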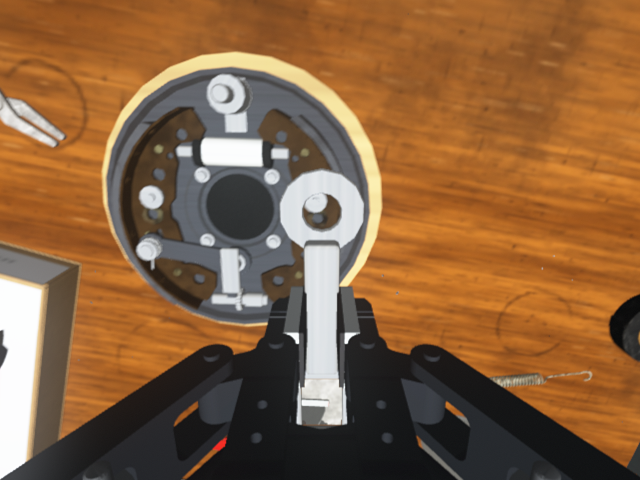

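```bash
python3 - <<'E'
from h import *
r.get_image('side');r.get_image('side')
o=st(); im=r.get_image('wrist');cv2.imwrite('pics/w6.png',im);st()
np.save('o6.npy',o,allow_pickle=True)
cv2.imwrite('pics/w6z.png',cv2.resize(im[60:320,100:380],None,fx=2.8,fy=2.3,interpolation=cv2.INTER_CUBIC))
E

```

```text
t 4.8667 p [0.589  0.0282 0.1965] rpy [-179.81   -0.85 -169.07] F [-0.9  0.3 -1.5] M [ 0.03  0.03 -0.02] w 0.0119 q [-0.06  0.26 -0.17  1.16 -0.01 -0.25]
t 4.9167 p [0.5886 0.0288 0.1963] rpy [-179.82   -0.88 -169.  ] F [ 0.2  0.1 -1.1] M [ 0.03 -0.02  0.01] w 0.012 q [-0.06  0.26 -0.17  1.16 -0.01 -0.25]
```

View pics/w6z.png

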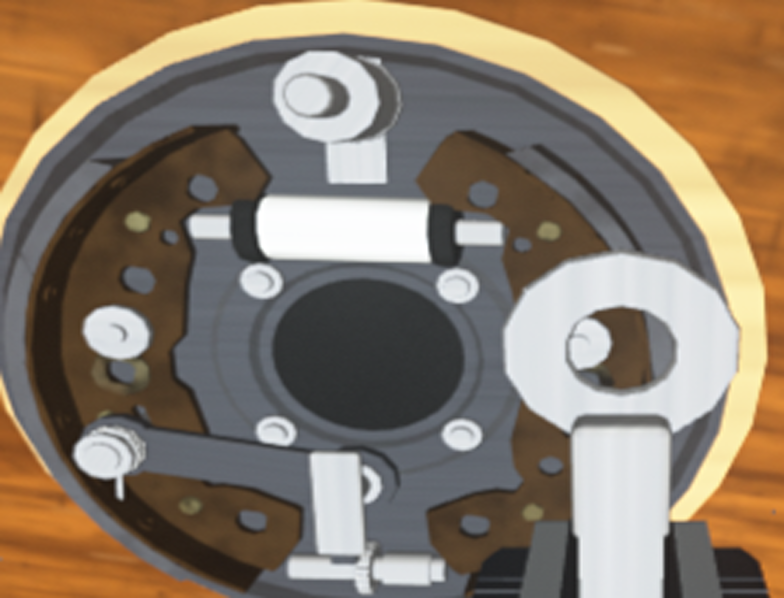

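```bash
python3 - <<'E'
from h import *
o=np.load('o6.npy',allow_pickle=True).item();c=cam('wrist',o)
U=lambda a:(100+a[0]/2.8,60+a[1]/2.3)
P={k:plane(c,U(a),z) for k,a,z in(('pin',(308,94),.07),('headnear',(336.5,452),.07),('headfar',(342,552),.07),('hc',(339,502),.07),('sh',(326,96),.054),('star',(366,568),.051),('hubc',(368,352),.03))}
for k,v in P.items():print(k,v.round(4))
d=P['hc']-P['pin'];print(np.degrees(np.arctan2(d[1],d[0])),np.hypot(*d[:2]));d=P['headfar']-P['headnear'];print(np.degrees(np.arctan2(d[1],d[0])),np.hypot(*d[:2]))
T=Ro.from_euler('xyz',o['tcp_rot']).as_matrix()
X=o['tcp_pos']+T@[0.0431,.0005,.016];print(proj(c,X))
ct=cam('top');im=r.get_image('top');cv2.imwrite('pics/top1.png',cv2.resize(im[170:330,260:460],None,fx=4,fy=4,interpolation=cv2.INTER_CUBIC))
E

```

```text
pin [ 0.5171 -0.0579  0.07  ]
headnear [ 0.6221 -0.04    0.07  ]
headfar [ 0.6568 -0.0347  0.07  ]
hc [ 0.6391 -0.0374  0.07  ]
sh [ 0.5172 -0.0581  0.054 ]
star [ 0.6728 -0.0308  0.051 ]
hubc [ 0.6004 -0.0437  0.03  ]
9.515994174901145 0.12376626250765248
8.616740298084592 0.03512178558963597
[321.34734196 210.53602174]
```

View pics/top1.png

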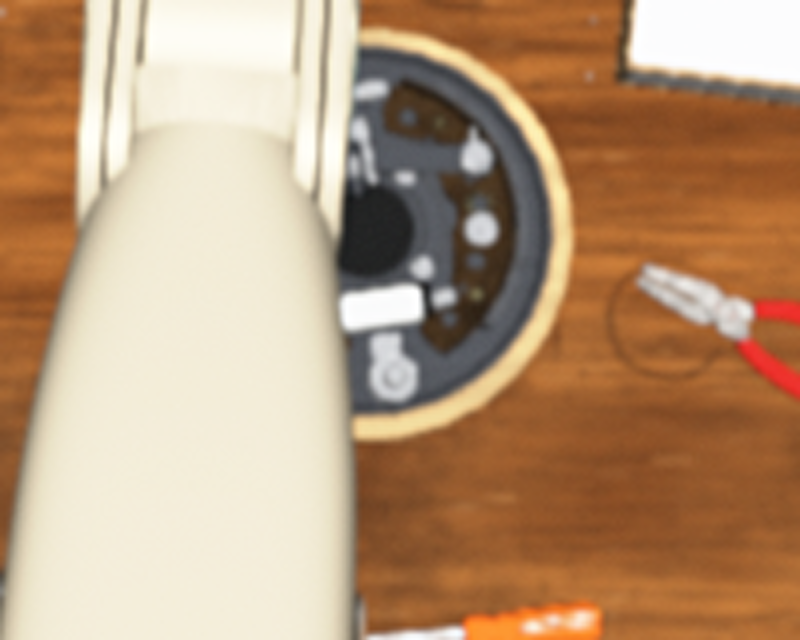

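```bash
cat >> h.py <<'E'
PSI=np.radians(9.3); B=np.array([[np.cos(PSI),-np.sin(PSI),0],[np.sin(PSI),np.cos(PSI),0],[0,0,1]])
STUD=np.array([.6392,-.0373,0]); OB=STUD-B@[.038,0,0]
TL=np.array([.5,0,21.]) # TCP in link frame mm
def linkpose(o=None):
    o=o or r.get_obs()
    Rl=Ro.from_euler('xyz',o['tcp_rot'])*Ro.from_euler('xyz',[180,0,180],degrees=True).inv()
    Rb=B.T@Rl.as_matrix(); tb=B.T@(o['tcp_pos']-OB)*1000
    lp=lambda p:(tb+Rb@(np.array(p,float)-TL))
    e=Ro.from_matrix(Rb).as_euler('ZYX',degrees=True)
    print('tilt %.2f yaw %.2f roll %.2f'%(e[1],e[0],e[2]),'F',lp([65,0,0]).round(1),'N',lp([35,0,0]).round(1),'hole',lp([-44,0,0]).round(1),'Fb',(B.T@o['ft_force']).round(1),'Mb',(B.T@o['moment']).round(2),'w',round(o['gripper_width'],4),'t',round(o['time'],2))
def ltarget(tilt,ref,pos,yaw=0,o=None):
    "link point ref (link mm) at brake pos mm"
    o=o or r.get_obs()
    Rb=Ro.from_euler('ZYX',[yaw,tilt,0],degrees=True).as_matrix()
    tb=np.array(pos,float)+Rb@(TL-np.array(ref,float))
    p=OB+B@tb/1000
    Rt=Ro.from_matrix(B@Rb)*Ro.from_euler('xyz',[180,0,180],degrees=True)
    R0=Ro.from_euler('xyz',o['tcp_rot'])
    print('  delta mm',((p-o['tcp_pos'])*1000).round(1),'rotvec',np.degrees((Rt*R0.inv()).as_rotvec()).round(2))
def bd(v): print(v,'->',(B@np.array(v)).round(2))
E
python3 - <<'E'
from h import *
st();linkpose();ltarget(28,(65,0,0),(59,0,95));ltarget(28,(65,0,0),(59,0,58.7))
E

```

```text
t 4.9667 p [0.5885 0.0291 0.1962] rpy [-179.81   -0.88 -168.96] F [ 0.6  0.3 -1.5] M [ 0.01 -0.07  0.  ] w 0.012 q [-0.06  0.26 -0.17  1.16 -0.01 -0.25]
tilt 0.88 yaw 1.74 roll -0.19 F [ 62.8  75.6 174.3] N [ 32.8  74.7 174.7] hole [-46.1  72.3 175.9] Fb [ 0.7  0.2 -1.5] Mb [-0.01 -0.07  0.  ] w 0.012 t 4.97
  delta mm [ 25.  -70.6 -52.4] rotvec [-4.61 26.73 -1.75]
  delta mm [ 25.  -70.6 -88.7] rotvec [-4.61 26.73 -1.75]
```

Request:
{"name": "apply_moves", "arguments": {"series": [{"jaw": -1,"offset": [4,-11.5,-5],"rotation": [-0.77,4.45,-0.3]},{"jaw": -1,"offset": [4,-11.5,-6],"rotation": [-0.77,4.45,-0.3]},{"jaw": -1,"offset": [4,-11.5,-7],"rotation": [-0.77,4.45,-0.3]},{"jaw": -1,"offset": [4,-11.5,-7],"rotation": [-0.77,4.45,-0.3]},{"jaw": -1,"offset": [4,-11.5,-8],"rotation": [-0.77,4.45,-0.3]},{"jaw": -1,"offset": [4,-11.5,-8],"rotation": [-0.77,4.45,-0.3]},{"jaw": -1,"offset": [0,0,0],"rotation": [0,0,0]},{"jaw": -1,"offset": [0,0,0],"rotation": [0,0,0]},{"jaw": -1,"offset": [0,0,0],"rotation": [0,0,0]},{"jaw": -1,"offset": [0,0,0],"rotation": [0,0,0]}]}}

```text
time: 5.8
tcp_pos: [0.6036, -0.0275, 0.1475]
tcp_rot: [3.132, -0.52, -2.958]
ft_force: [0.3, 0.1, -0.7]
gripper_width: 0.0122
```

```bash
python3 - <<'E'
from h import *
st();linkpose();ltarget(28,(65,0,0),(59,0,78));
E

```

```text
t 5.8 p [ 0.6036 -0.0275  0.1475] rpy [ 179.45  -29.77 -169.47] F [ 0.3  0.1 -0.7] M [ 0.15 -0.57  0.03] w 0.0122 q [-0.09  0.65  0.22  1.64 -0.13 -0.24]
tilt 29.77 yaw 1.23 roll 0.55 F [50.  16.7 97.3] N [ 23.9  16.1 112.2] hole [-44.6  14.6 151.4] Fb [ 0.3  0.  -0.7] Mb [ 0.06 -0.59  0.03] w 0.0122 t 5.8
  delta mm [  9.9 -14.1 -20.7] rotvec [-0.17 -1.82 -0.97]
```

Request:
{"name": "apply_moves", "arguments": {"series": [{"jaw": -1,"offset": [3.3,-4.7,-6],"rotation": [-0.1,-0.6,-0.4]},{"jaw": -1,"offset": [3.3,-4.7,-6],"rotation": [-0.1,-0.6,-0.4]},{"jaw": -1,"offset": [3.3,-4.7,-6],"rotation": [0,-0.6,-0.2]},{"jaw": -1,"offset": [0,0,0],"rotation": [0,0,0]},{"jaw": -1,"offset": [0,0,0],"rotation": [0,0,0]},{"jaw": -1,"offset": [0,0,0],"rotation": [0,0,0]},{"jaw": -1,"offset": [0,0,0],"rotation": [0,0,0]},{"jaw": -1,"offset": [0,0,0],"rotation": [0,0,0]},{"jaw": -1,"offset": [0,0,0],"rotation": [0,0,0]},{"jaw": -1,"offset": [0,0,0],"rotation": [0,0,0]}]}}

```text
time: 6.63
tcp_pos: [0.6136, -0.0415, 0.1352]
tcp_rot: [-3.137, -0.475, -2.982]
ft_force: [-0.5, 0.8, -1.3]
gripper_width: 0.0121
```

```bash
python3 - <<'E'
from h import *
st();linkpose();ltarget(28,(65,0,0),(59,0,78));
im=r.get_image('side');cv2.imwrite('pics/s7.png',cv2.resize(im[140:300,190:400],None,fx=3.7,fy=3.7,interpolation=cv2.INTER_CUBIC))
im=r.get_image('top');cv2.imwrite('pics/t7.png',cv2.resize(im[170:330,260:460],None,fx=3.7,fy=3.7,interpolation=cv2.INTER_CUBIC))
im=r.get_image('wrist');cv2.imwrite('pics/w7.png',im)
E

```

```text
t 6.6333 p [ 0.6136 -0.0415  0.1352] rpy [-179.76  -27.21 -170.86] F [-0.5  0.8 -1.3] M [ 0.06 -0.52  0.01] w 0.0121 q [-0.12  0.65  0.2   1.58 -0.13 -0.25]
tilt 27.21 yaw -0.16 roll -0.24 F [59.8 -0.2 87.1] N [ 33.1  -0.2 100.8] hole [-37.1   0.  136.9] Fb [-0.3  0.9 -1.3] Mb [-0.03 -0.53  0.01] w 0.0121 t 6.63
  delta mm [-0.1 -0.  -8.4] rotvec [0.08 0.82 0.05]
```

View pics/s7.png

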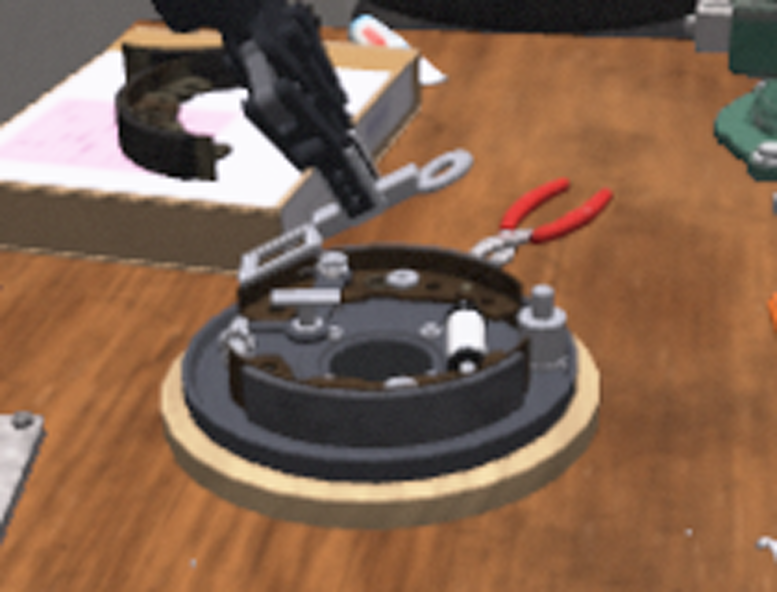

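View pics/w7.png

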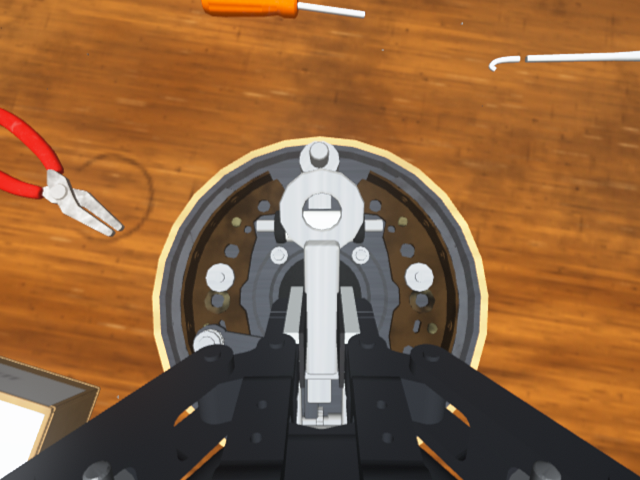

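Request:
{"name": "apply_moves", "arguments": {"series": [{"jaw": -1,"offset": [0,0,-5],"rotation": [0,0.5,0]},{"jaw": -1,"offset": [0,0,-5],"rotation": [0,0.5,0]},{"jaw": -1,"offset": [0,0,-5],"rotation": [0,0,0]},{"jaw": -1,"offset": [0,0,-4],"rotation": [0,0,0]},{"jaw": -1,"offset": [0,0,-3],"rotation": [0,0,0]},{"jaw": -1,"offset": [0,0,0],"rotation": [0,0,0]},{"jaw": -1,"offset": [0,0,0],"rotation": [0,0,0]},{"jaw": -1,"offset": [0,0,0],"rotation": [0,0,0]},{"jaw": -1,"offset": [0,0,0],"rotation": [0,0,0]},{"jaw": -1,"offset": [0,0,0],"rotation": [0,0,0]}]}}

```text
time: 7.62
tcp_pos: [0.613, -0.0412, 0.1092]
tcp_rot: [3.141, -0.497, -2.98]
ft_force: [0.5, -0.4, -1.3]
gripper_width: 0.0122
```

```bash
python3 - <<'E'
from h import *
linkpose();ltarget(28,(65,0,0),(59,0,58.7));
im=r.get_image('side');cv2.imwrite('pics/s8.png',cv2.resize(im[170:270,220:370],None,fx=5,fy=5,interpolation=cv2.INTER_CUBIC))
im=r.get_image('wrist');cv2.imwrite('pics/w8.png',cv2.resize(im[200:460,220:420],None,fx=2.3,fy=2.3))
E

```

```text
tilt 28.45 yaw -0.02 roll 0.01 F [58.2  0.4 60. ] N [31.8  0.4 74.3] hole [-37.6   0.4 111.9] Fb [ 0.4 -0.5 -1.3] Mb [-0.02 -0.62  0.04] w 0.0122 t 7.62
  delta mm [ 0.5 -0.3 -1.7] rotvec [ 0.06 -0.44  0.02]
```

View pics/s8.png

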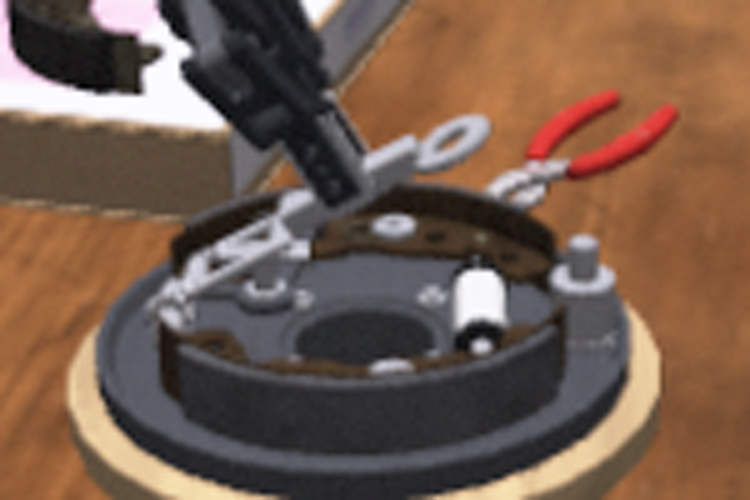

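View pics/w8.png

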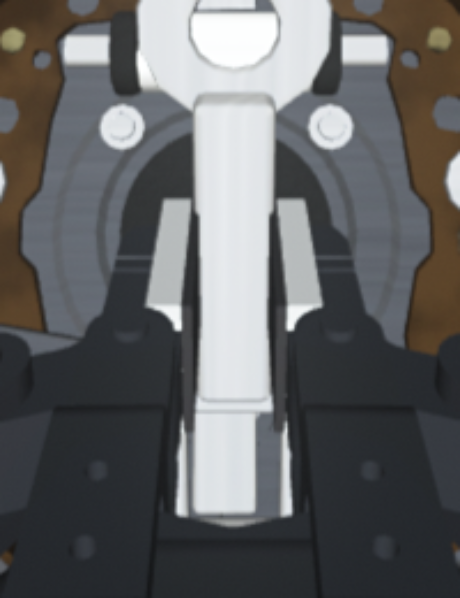

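Request:
{"name": "apply_moves", "arguments": {"series": [{"jaw": -1,"offset": [0.5,-1.3,-1],"rotation": [0,0,0]},{"jaw": -1,"offset": [0.3,-1.2,0],"rotation": [0,0,0]},{"jaw": -1,"offset": [0,0,0],"rotation": [0,0,0]},{"jaw": -1,"offset": [0,0,0],"rotation": [0,0,0]},{"jaw": -1,"offset": [0,0,0],"rotation": [0,0,0]},{"jaw": -1,"offset": [0,0,0],"rotation": [0,0,0]},{"jaw": -1,"offset": [0,0,0],"rotation": [0,0,0]},{"jaw": -1,"offset": [0,0,0],"rotation": [0,0,0]},{"jaw": -1,"offset": [0,0,0],"rotation": [0,0,0]},{"jaw": -1,"offset": [0,0,0],"rotation": [0,0,0]}]}}

```text
time: 8.55
tcp_pos: [0.6144, -0.0441, 0.109]
tcp_rot: [-3.141, -0.495, -2.98]
ft_force: [0.8, 0.3, -1.3]
gripper_width: 0.0121
```

```bash
python3 - <<'E'
from h import *
linkpose();ltarget(28,(65,0,0),(59,-2,58.7));bd([-14,0,0])
im=r.get_image('wrist');cv2.imwrite('pics/w9.png',cv2.resize(im[200:460,220:420],None,fx=2.3,fy=2.3))
E

```

```text
tilt 28.35 yaw -0.04 roll -0.02 F [59.2 -2.7 59.9] N [32.8 -2.7 74.1] hole [-36.7  -2.7 111.6] Fb [ 0.8  0.2 -1.3] Mb [ 0.08 -0.58  0.05] w 0.0121 t 8.55
  delta mm [-0.6  0.6 -1.5] rotvec [ 0.08 -0.34  0.03]
[-14, 0, 0] -> [-13.82  -2.26   0.  ]
```

View pics/w9.png

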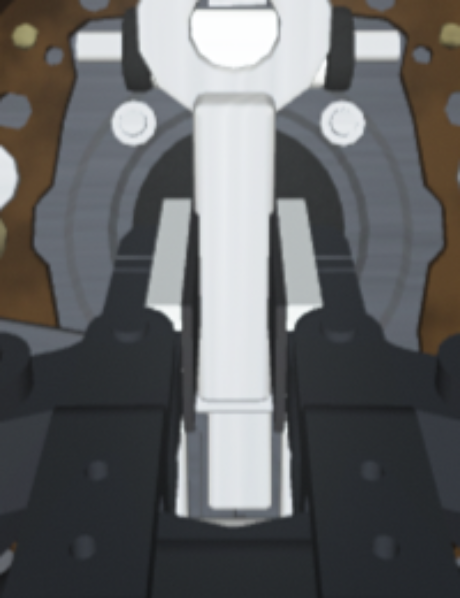

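Request:
{"name": "apply_moves", "arguments": {"series": [{"jaw": -1,"offset": [0,0,-1.5],"rotation": [0,0,0]},{"jaw": -1,"offset": [-2,-0.3,0],"rotation": [0,0,0]},{"jaw": -1,"offset": [-3,-0.5,0],"rotation": [0,0,0]},{"jaw": -1,"offset": [-3,-0.5,0],"rotation": [0,0,0]},{"jaw": -1,"offset": [-3,-0.5,0],"rotation": [0,0,0]},{"jaw": -1,"offset": [0,0,0],"rotation": [0,0,0]},{"jaw": -1,"offset": [0,0,0],"rotation": [0,0,0]},{"jaw": -1,"offset": [0,0,0],"rotation": [0,0,0]},{"jaw": -1,"offset": [0,0,0],"rotation": [0,0,0]},{"jaw": -1,"offset": [0,0,0],"rotation": [0,0,0]}]}}

```text
time: 9.43
tcp_pos: [0.6017, -0.0461, 0.1075]
tcp_rot: [-3.141, -0.495, -2.98]
ft_force: [0.3, -0.1, -0.9]
gripper_width: 0.0121
```

```bash
python3 - <<'E'
from h import *
linkpose();ltarget(28,(65,0,0),(44.5,-2.5,58.7))
im=r.get_image('side');cv2.imwrite('pics/s10.png',cv2.resize(im[170:270,220:370],None,fx=5,fy=5,interpolation=cv2.INTER_CUBIC))
im=r.get_image('wrist');cv2.imwrite('pics/w10.png',cv2.resize(im[200:460,220:420],None,fx=2.3,fy=2.3))
E

```

```text
tilt 28.37 yaw -0.04 roll -0.01 F [46.3 -2.7 58.3] N [19.9 -2.6 72.6] hole [-49.6  -2.6 110.1] Fb [ 0.3 -0.2 -0.9] Mb [-0.   -0.63 -0.  ] w 0.0121 t 9.43
  delta mm [-2.1 -0.2  0.1] rotvec [ 0.07 -0.36  0.04]
```

View pics/s10.png

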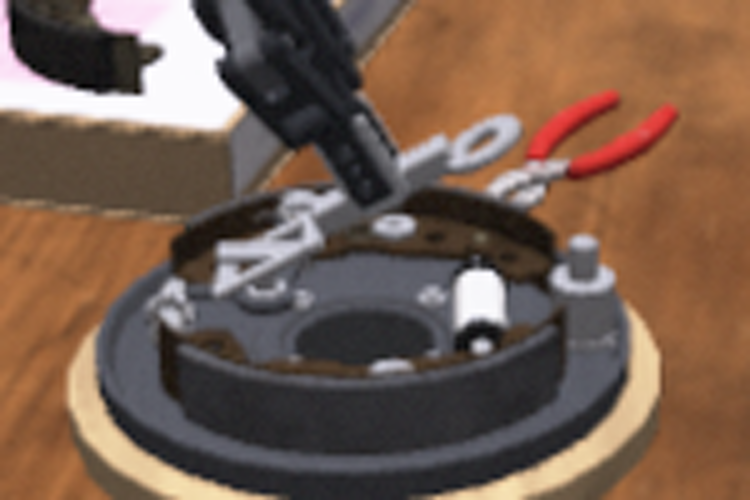

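View pics/w10.png

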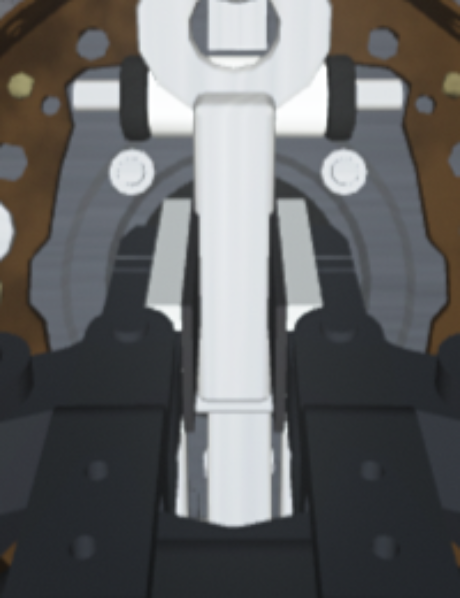

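Request:
{"name": "apply_moves", "arguments": {"series": [{"jaw": -1,"offset": [-1.5,-0.2,0],"rotation": [0,0,0]},{"jaw": -1,"offset": [-1,-0.2,0],"rotation": [0,0,0]},{"jaw": -1,"offset": [0,0,0],"rotation": [0,0,0]},{"jaw": -1,"offset": [-1.6,-0.3,-1.7],"rotation": [0.32,-1.97,0]},{"jaw": -1,"offset": [-1.6,-0.3,-1.7],"rotation": [0.32,-1.97,0]},{"jaw": -1,"offset": [-1.5,-0.2,-1.8],"rotation": [0.32,-1.97,0]},{"jaw": -1,"offset": [-1.5,-0.2,-1.8],"rotation": [0.32,-1.97,0]},{"jaw": -1,"offset": [0,0,0],"rotation": [0,0,0]},{"jaw": -1,"offset": [0,0,0],"rotation": [0,0,0]},{"jaw": -1,"offset": [0,0,0],"rotation": [0,0,0]}]}}

```text
time: 10.37
tcp_pos: [0.5927, -0.0474, 0.0997]
tcp_rot: [-3.141, -0.352, -2.98]
ft_force: [0.6, 0.2, -0.7]
gripper_width: 0.0122
```

```bash
python3 - <<'E'
from h import *
linkpose();ltarget(12,(65,0,0),(44,-2.5,58))
E

```

```text
tilt 20.15 yaw -0.02 roll -0.02 F [43.7 -2.5 57.8] N [15.6 -2.5 68.1] hole [-58.6  -2.5  95.3] Fb [ 0.6  0.1 -0.7] Mb [ 0.01 -0.41 -0.01] w 0.0122 t 10.37
  delta mm [-5.1 -0.9 -7.8] rotvec [ 1.33 -8.04  0.02]
```

Request:
{"name": "apply_moves", "arguments": {"series": [{"jaw": -1,"offset": [-1.3,-0.2,-1.9],"rotation": [0.33,-2,0]},{"jaw": -1,"offset": [-1.3,-0.2,-1.9],"rotation": [0.33,-2,0]},{"jaw": -1,"offset": [-1.3,-0.2,-2],"rotation": [0.33,-2,0]},{"jaw": -1,"offset": [-1.2,-0.2,-2],"rotation": [0.33,-2,0]},{"jaw": -1,"offset": [0,0,0],"rotation": [0,0,0]},{"jaw": -1,"offset": [0,0,0],"rotation": [0,0,0]},{"jaw": -1,"offset": [0,0,0],"rotation": [0,0,0]},{"jaw": -1,"offset": [0,0,0],"rotation": [0,0,0]},{"jaw": -1,"offset": [0,0,0],"rotation": [0,0,0]},{"jaw": -1,"offset": [0,0,0],"rotation": [0,0,0]}]}}

```text
time: 11.2
tcp_pos: [0.591, -0.0481, 0.0906]
tcp_rot: [-3.142, -0.213, -2.978]
ft_force: [-1.5, 0.2, -0.7]
gripper_width: 0.0118
```

```bash
python3 - <<'E'
from h import *
linkpose();ltarget(12,(65,0,0),(44,-2.5,58))
im=r.get_image('side');cv2.imwrite('pics/s11.png',cv2.resize(im[170:270,220:370],None,fx=5,fy=5,interpolation=cv2.INTER_CUBIC))
im=r.get_image('wrist');cv2.imwrite('pics/w11.png',im)
E

```

```text
tilt 12.18 yaw 0.06 roll -0.00 F [47.3 -2.8 56.4] N [18.  -2.8 62.8] hole [-59.2  -2.9  79.4] Fb [-1.4  0.4 -0.7] Mb [-0.    0.09  0.03] w 0.0118 t 11.2
  delta mm [-3.5 -0.2  1.4] rotvec [ 0.03 -0.18 -0.06]
```

View pics/s11.png

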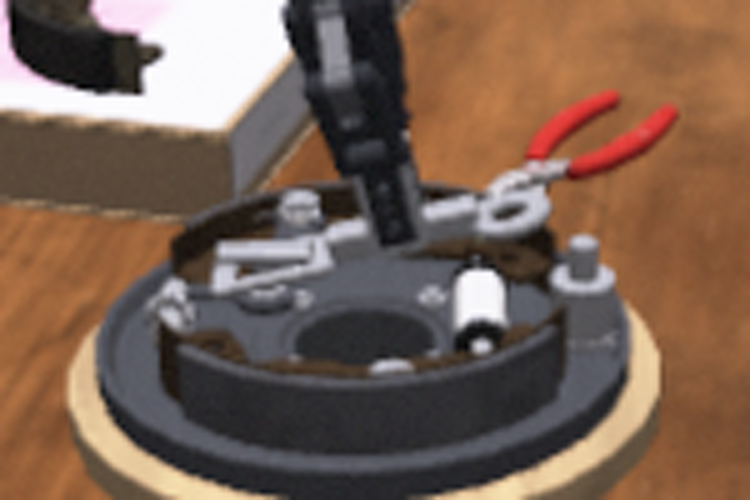

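View pics/w11.png

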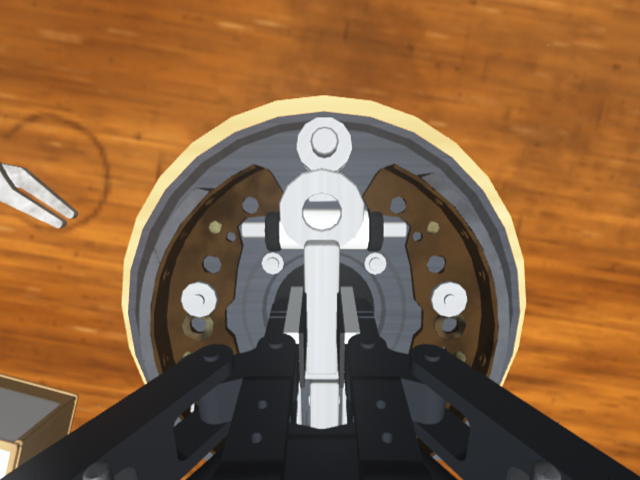

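```bash
python3 - <<'E'
from h import *
o=r.get_obs();c=cam('wrist',o)
im=cv2.imread('pics/w11.png')
cv2.imwrite('pics/w11z.png',cv2.resize(im[100:260,240:400],None,fx=3.7,fy=3.7,interpolation=cv2.INTER_CUBIC))
f=lambda p:(B.T@(p-OB)*1000).round(1)
print(f(plane(c,(323,141),.07)),f(plane(c,(324.5,144),.054)))
linkpose()
E

```

```text
[-85.3  -1.7  70. ] [-86.   -0.9  54. ]
tilt 12.17 yaw 0.06 roll -0.00 F [47.3 -2.8 56.4] N [17.9 -2.8 62.7] hole [-59.3  -2.9  79.3] Fb [-0.8  0.5 -1.1] Mb [-0.04  0.01  0.04] w 0.012 t 11.3
```

View pics/w11z.png

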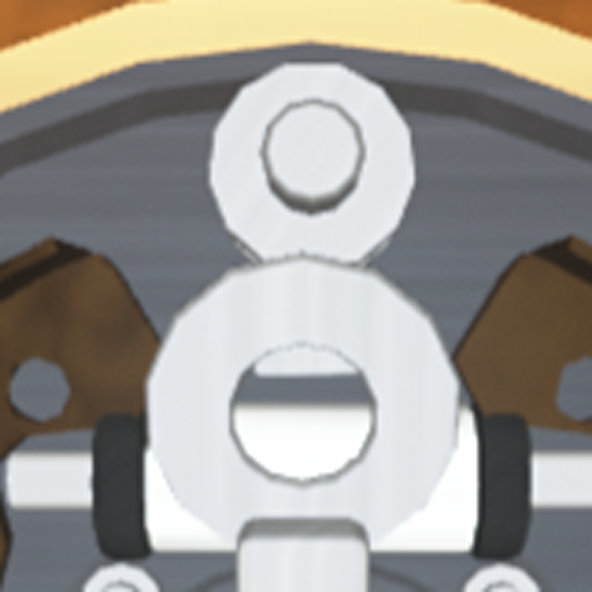

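```bash
python3 - <<'E'
from h import *
ltarget(11,(-44,0,0),(-73,-1.3,78),yaw=-1.3);ltarget(11,(-44,0,0),(-85.3,-1.3,78),yaw=-1.3)
E

```

```text
delta mm [-13.9  -1.8  -0.4] rotvec [ 0.18 -1.15 -1.36]
  delta mm [-26.   -3.8  -0.4] rotvec [ 0.18 -1.15 -1.36]
```

Request:
{"name": "apply_moves", "arguments": {"series": [{"jaw": -1,"offset": [-2.5,0,0],"rotation": [0,0,-0.4]},{"jaw": -1,"offset": [-2.5,-0.3,0],"rotation": [0,-0.3,-0.4]},{"jaw": -1,"offset": [-2.5,-0.4,0],"rotation": [0,-0.3,-0.4]},{"jaw": -1,"offset": [-2.5,-0.4,0],"rotation": [0,-0.3,0]},{"jaw": -1,"offset": [-2.5,-0.4,0],"rotation": [0,-0.3,0]},{"jaw": -1,"offset": [-2.5,-0.4,0],"rotation": [0,0,0]},{"jaw": -1,"offset": [0,0,0],"rotation": [0,0,0]},{"jaw": -1,"offset": [0,0,0],"rotation": [0,0,0]},{"jaw": -1,"offset": [0,0,0],"rotation": [0,0,0]},{"jaw": -1,"offset": [0,0,0],"rotation": [0,0,0]}]}}

```text
time: 12.13
tcp_pos: [0.5798, -0.0494, 0.0912]
tcp_rot: [-3.139, -0.177, -3.002]
ft_force: [2.1, 1.4, -3.7]
gripper_width: 0.0121
```

```bash
python3 - <<'E'
from h import *
linkpose();ltarget(11,(-44,0,0),(-85.3,-1.3,78),yaw=-1.3)
E

```

```text
tilt 10.13 yaw -1.30 roll -0.17 F [37.2 -3.8 59.2] N [ 7.6 -3.1 64.5] hole [-70.1  -1.4  78.3] Fb [ 2.3  1.1 -3.7] Mb [ 0.1  -0.76  0.02] w 0.0121 t 12.13
  delta mm [-14.8  -2.4  -1.1] rotvec [ 0.05  0.89 -0.03]
```

Request:
{"name": "apply_moves", "arguments": {"series": [{"jaw": -1,"offset": [-2.5,-0.4,-0.6],"rotation": [-0.1,0.4,0]},{"jaw": -1,"offset": [-2.5,-0.4,-0.6],"rotation": [-0.1,0.4,0]},{"jaw": -1,"offset": [-2.5,-0.4,-0.3],"rotation": [0,0.2,0]},{"jaw": -1,"offset": [-2.5,-0.4,0],"rotation": [0,0,0]},{"jaw": -1,"offset": [-2.5,-0.4,0],"rotation": [0,0,0]},{"jaw": -1,"offset": [-2,-0.3,0],"rotation": [0,0,0]},{"jaw": -1,"offset": [0,0,0],"rotation": [0,0,0]},{"jaw": -1,"offset": [0,0,0],"rotation": [0,0,0]},{"jaw": -1,"offset": [0,0,0],"rotation": [0,0,0]},{"jaw": -1,"offset": [0,0,0],"rotation": [0,0,0]}]}}

```text
time: 12.97
tcp_pos: [0.5685, -0.0508, 0.0912]
tcp_rot: [-3.139, -0.186, -3.001]
ft_force: [4.5, 2.6, -2.6]
gripper_width: 0.0121
```

```bash
python3 - <<'E'
from h import *
linkpose();ltarget(11,(-44,0,0),(-85.3,-1.3,78),yaw=-1.3)
im=r.get_image('side');cv2.imwrite('pics/s12.png',cv2.resize(im[170:270,220:370],None,fx=5,fy=5,interpolation=cv2.INTER_CUBIC))
im=r.get_image('wrist');cv2.imwrite('pics/w12.png',cv2.resize(im[100:460,220:420],None,fx=1.6,fy=1.6))
E

```

```text
tilt 10.67 yaw -1.23 roll -0.13 F [25.5 -3.2 58.6] N [-3.9 -2.6 64.1] hole [-81.5  -0.9  78.8] Fb [ 4.8  1.8 -2.6] Mb [ 0.33 -1.25  0.09] w 0.0121 t 12.97
  delta mm [-3.6 -1.1 -1. ] rotvec [ 0.08  0.35 -0.09]
```

View pics/s12.png

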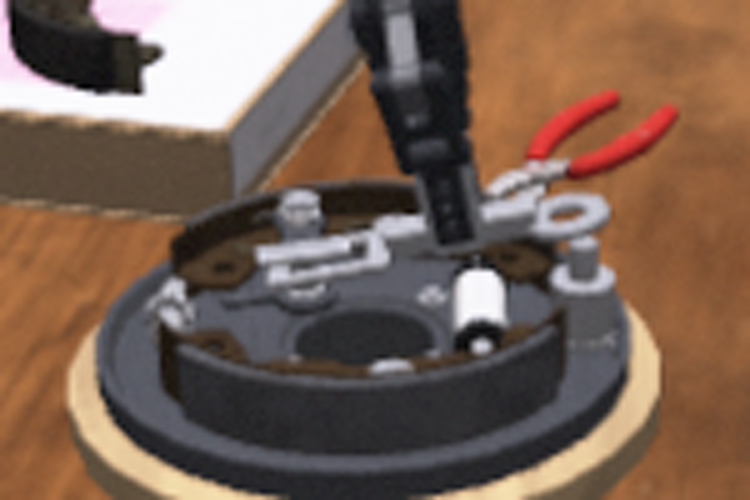

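View pics/w12.png

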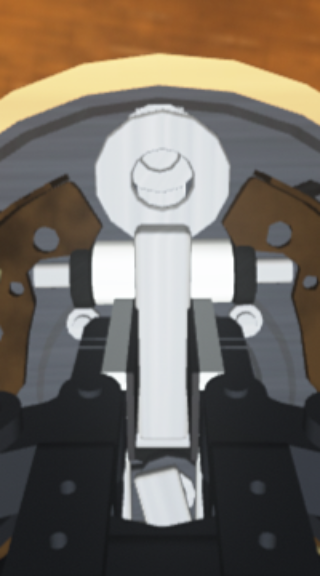

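Request:
{"name": "apply_moves", "arguments": {"series": [{"jaw": -1,"offset": [-2,-0.4,-0.3],"rotation": [0,0,0]},{"jaw": -1,"offset": [-2,-0.4,0],"rotation": [0,0,0]},{"jaw": -1,"offset": [-0.3,0,-1],"rotation": [0,-0.5,0]},{"jaw": -1,"offset": [-0.3,0,-1],"rotation": [0,-0.5,0]},{"jaw": -1,"offset": [-0.3,0,-1],"rotation": [0,-0.5,0]},{"jaw": -1,"offset": [0,0,0],"rotation": [0,0,0]},{"jaw": -1,"offset": [0,0,0],"rotation": [0,0,0]},{"jaw": -1,"offset": [0,0,0],"rotation": [0,0,0]},{"jaw": -1,"offset": [0,0,0],"rotation": [0,0,0]},{"jaw": -1,"offset": [0,0,0],"rotation": [0,0,0]}]}}

```text
time: 13.9
tcp_pos: [0.5662, -0.0512, 0.0889]
tcp_rot: [-3.136, -0.153, -3.001]
ft_force: [4.8, 2.3, -1.2]
gripper_width: 0.0119
```

```bash
python3 - <<'E'
from h import *
linkpose();ltarget(9,(-44,0,0),(-85.3,-1.3,72),yaw=-1.3)
o=r.get_obs();c=cam('wrist',o)
im=r.get_image('wrist');cv2.imwrite('pics/w13.png',cv2.resize(im[100:260,240:400],None,fx=3.7,fy=3.7,interpolation=cv2.INTER_CUBIC))
im=r.get_image('side');cv2.imwrite('pics/s13.png',cv2.resize(im[170:270,220:370],None,fx=5,fy=5,interpolation=cv2.INTER_CUBIC))
E

```

```text
tilt 8.77 yaw -1.23 roll -0.33 F [24.2 -3.3 58.3] N [-5.4 -2.7 62.9] hole [-83.5  -1.   74.9] Fb [ 5.1  1.5 -1.2] Mb [ 0.31 -1.27  0.09] w 0.0119 t 13.9
  delta mm [-1.6 -0.8 -3.1] rotvec [ 0.29  0.27 -0.12]
```

View pics/w13.png

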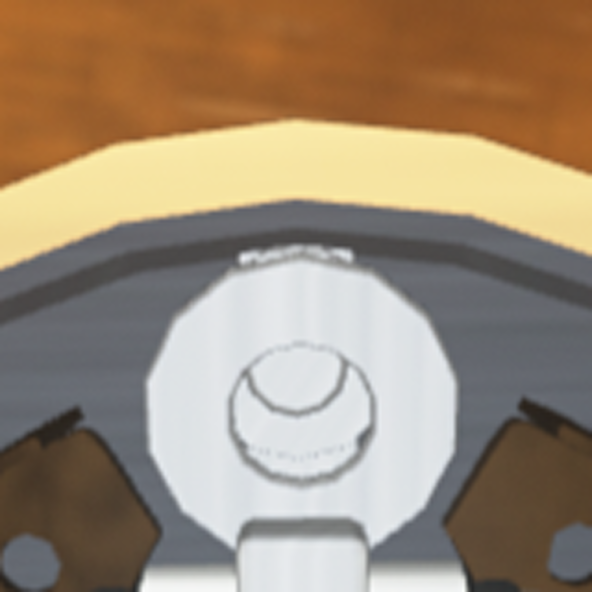

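View pics/s13.png

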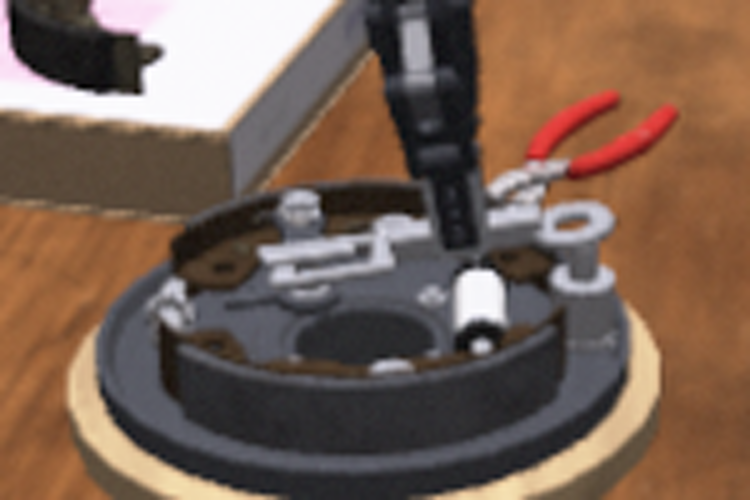

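```bash
python3 - <<'E'
from h import *
o=r.get_obs();c=cam('wrist',o);f=lambda p:(B.T@(p-OB)*1000).round(1)
print('pin',f(plane(c,(321.1,198.4),.07)),'hole top',f(plane(c,(321.9,211.3),.0798)));linkpose()
E

```

```text
pin [-85.4  -0.6  70. ] hole top [-81.1  -0.3  79.8]
tilt 8.77 yaw -1.23 roll -0.33 F [24.2 -3.3 58.3] N [-5.4 -2.7 62.9] hole [-83.5  -1.   74.9] Fb [ 4.4  1.6 -1.7] Mb [ 0.34 -1.25 -0.  ] w 0.0123 t 14.0
```

Request:
{"name": "apply_moves", "arguments": {"series": [{"jaw": -1,"offset": [-2.2,-0.5,0],"rotation": [0.2,0,0]},{"jaw": -1,"offset": [-2.2,-0.4,0],"rotation": [0,0,0]},{"jaw": -1,"offset": [-0.3,0,-1],"rotation": [0,-0.3,0]},{"jaw": -1,"offset": [-0.3,0,-1],"rotation": [0,-0.3,0]},{"jaw": -1,"offset": [-0.2,0,0],"rotation": [0,0,0]},{"jaw": -1,"offset": [0,0,0],"rotation": [0,0,0]},{"jaw": -1,"offset": [0,0,0],"rotation": [0,0,0]},{"jaw": -1,"offset": [0,0,0],"rotation": [0,0,0]},{"jaw": -1,"offset": [0,0,0],"rotation": [0,0,0]},{"jaw": -1,"offset": [0,0,0],"rotation": [0,0,0]}]}}

```text
time: 14.83
tcp_pos: [0.5641, -0.0518, 0.0877]
tcp_rot: [-3.139, -0.136, -3.0]
ft_force: [4.8, 2.0, -0.9]
gripper_width: 0.0123
```

```bash
python3 - <<'E'
from h import *
linkpose()
im=r.get_image('wrist');cv2.imwrite('pics/w14.png',cv2.resize(im[100:260,240:400],None,fx=3.7,fy=3.7,interpolation=cv2.INTER_CUBIC))
E

```

```text
tilt 7.78 yaw -1.18 roll -0.17 F [22.6 -3.5 58.2] N [-7.2 -2.9 62.2] hole [-85.4  -1.3  72.9] Fb [ 5.1  1.2 -0.9] Mb [ 0.34 -1.32  0.08] w 0.0123 t 14.83
```

View pics/w14.png

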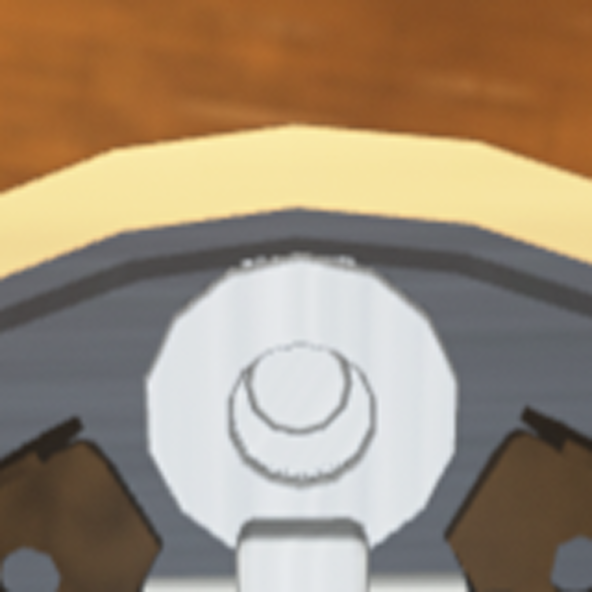

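```bash
python3 - <<'E'
from h import *
o=r.get_obs();c=cam('wrist',o);f=lambda p:(B.T@(p-OB)*1000).round(1)
print('pin',f(plane(c,(321.1,204.3),.07)),'hole top',f(plane(c,(321.9,211.3),.0779)));linkpose()
E

```

```text
pin [-85.   -0.8  70. ] hole top [-83.2  -0.6  77.9]
tilt 7.77 yaw -1.18 roll -0.17 F [22.6 -3.5 58.2] N [-7.1 -2.9 62.3] hole [-85.4  -1.2  73. ] Fb [ 4.4  0.6 -2.2] Mb [ 0.32 -1.26  0.03] w 0.0118 t 14.88
```

Request:
{"name": "apply_moves", "arguments": {"series": [{"jaw": -1,"offset": [-1.2,-0.2,0],"rotation": [0,0,0]},{"jaw": -1,"offset": [-0.5,-0.1,-0.8],"rotation": [0,-0.3,0]},{"jaw": -1,"offset": [-0.3,0,-0.8],"rotation": [0,-0.3,0]},{"jaw": -1,"offset": [-0.3,0,-0.8],"rotation": [0,-0.3,0]},{"jaw": -1,"offset": [-0.3,0,-0.8],"rotation": [0,-0.3,0]},{"jaw": -1,"offset": [0,0,0],"rotation": [0,0,0]},{"jaw": -1,"offset": [0,0,0],"rotation": [0,0,0]},{"jaw": -1,"offset": [0,0,0],"rotation": [0,0,0]},{"jaw": -1,"offset": [0,0,0],"rotation": [0,0,0]},{"jaw": -1,"offset": [0,0,0],"rotation": [0,0,0]}]}}

```text
time: 15.72
tcp_pos: [0.5641, -0.0518, 0.0858]
tcp_rot: [-3.136, -0.11, -3.0]
ft_force: [4.4, 2.0, -0.3]
gripper_width: 0.0119
```

```bash
python3 - <<'E'
from h import *
linkpose()
im=r.get_image('wrist');cv2.imwrite('pics/w15.png',cv2.resize(im[100:260,240:400],None,fx=3.7,fy=3.7,interpolation=cv2.INTER_CUBIC))
E

```

```text
tilt 6.29 yaw -1.17 roll -0.30 F [23.3 -3.6 57.9] N [-6.5 -3.  61.2] hole [-85.   -1.4  69.8] Fb [ 4.7  1.2 -0.3] Mb [ 0.36 -1.23  0.05] w 0.0119 t 15.72
```

View pics/w15.png

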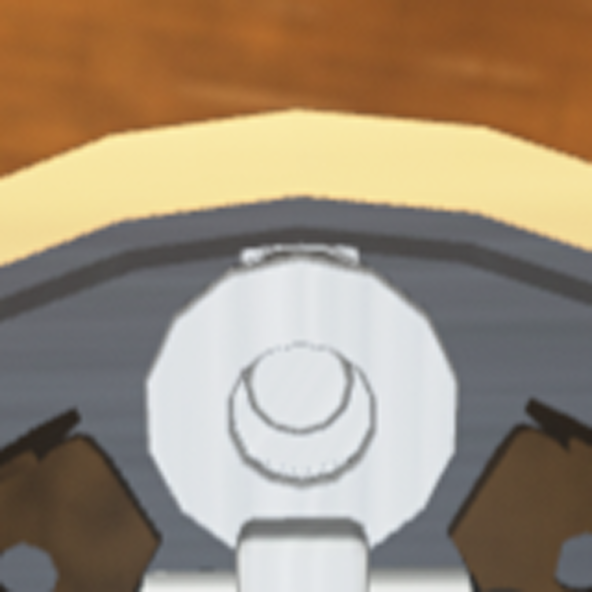

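```bash
python3 - <<'E'
from h import *
o=r.get_obs();c=cam('wrist',o);f=lambda p:(B.T@(p-OB)*1000).round(1)
print('pin',f(plane(c,(321.1,204),.07)),'hole top',f(plane(c,(321.9,211.3),.0748)))
ltarget(6.3,(-44,0,0),(-86.7,-1.3,70),yaw=-1.2)
ltarget(5,(-44,0,0),(-86.7,-1.3,67),yaw=-1.2)
E

```

```text
pin [-85.   -0.9  70. ] hole top [-82.8  -0.7  74.8]
  delta mm [-1.7 -0.4  0.2] rotvec [ 0.29  0.05 -0.07]
  delta mm [-2.1 -0.4 -1.8] rotvec [ 0.48 -1.23 -0.06]
```

Request:
{"name": "apply_moves", "arguments": {"series": [{"jaw": -1,"offset": [-0.8,-0.1,0.1],"rotation": [0.1,0,0]},{"jaw": -1,"offset": [-0.8,-0.1,0],"rotation": [0.1,0,0]},{"jaw": -1,"offset": [-0.8,-0.1,0],"rotation": [0,0,0]},{"jaw": -1,"offset": [-0.8,-0.1,0],"rotation": [0,0,0]},{"jaw": -1,"offset": [-0.6,-0.1,0],"rotation": [0,0,0]},{"jaw": -1,"offset": [-0.6,-0.1,0],"rotation": [0,0,0]},{"jaw": -1,"offset": [-0.6,-0.1,0],"rotation": [0,0,0]},{"jaw": -1,"offset": [-0.5,-0.1,0],"rotation": [0,0,0]},{"jaw": -1,"offset": [-0.5,-0.1,0],"rotation": [0,0,0]},{"jaw": -1,"offset": [-0.5,-0.1,0],"rotation": [0,0,0]}]}}

```text
time: 16.6
tcp_pos: [0.5605, -0.0527, 0.0856]
tcp_rot: [-3.141, -0.106, -2.999]
ft_force: [5.8, 2.4, -1.8]
gripper_width: 0.0117
```

```bash
python3 - <<'E'
from h import *
linkpose()
im=r.get_image('wrist');cv2.imwrite('pics/w16.png',cv2.resize(im[100:260,240:400],None,fx=3.7,fy=3.7,interpolation=cv2.INTER_CUBIC));linkpose()
E

```

```text
tilt 6.05 yaw -1.13 roll -0.05 F [19.8 -3.7 58. ] N [-10.1  -3.2  61.1] hole [-88.6  -1.6  69.4] Fb [ 6.1  1.4 -1.8] Mb [ 0.34 -1.34  0.07] w 0.0117 t 16.6
tilt 6.05 yaw -1.13 roll -0.05 F [19.7 -3.8 58. ] N [-10.1  -3.2  61.1] hole [-88.7  -1.6  69.5] Fb [ 5.   2.2 -1.5] Mb [ 0.39 -1.35  0.03] w 0.0121 t 16.65
```

View pics/w16.png

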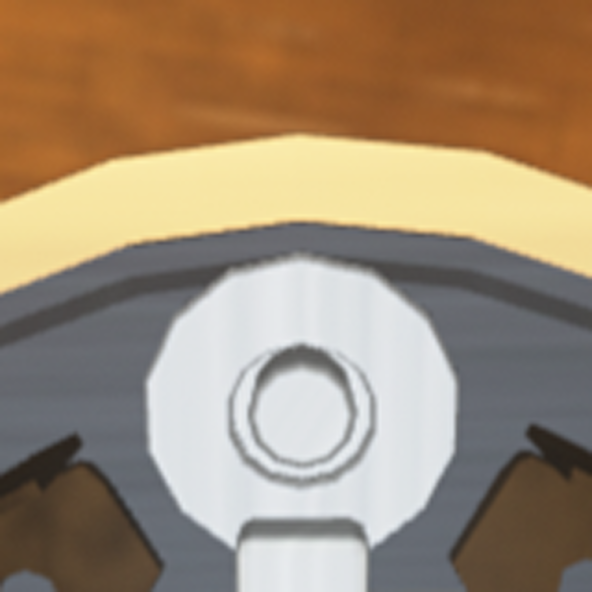

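```bash
python3 - <<'E'
from h import *
o=r.get_obs();c=cam('wrist',o);f=lambda p:(B.T@(p-OB)*1000).round(1)
print('pin',f(plane(c,(321.6,211.8),.07)),'hole top',f(plane(c,(321.9,211.3),.0745)))
E

```

```text
pin [-85.6  -1.1  70. ] hole top [-86.6  -1.   74.5]
```

Request:
{"name": "apply_moves", "arguments": {"series": [{"jaw": -1,"offset": [0.4,0,-0.6],"rotation": [0,-0.3,0]},{"jaw": -1,"offset": [0,0,-0.6],"rotation": [0,-0.3,0]},{"jaw": -1,"offset": [-0.3,0,-0.6],"rotation": [0,-0.3,0]},{"jaw": -1,"offset": [-0.3,0,-0.6],"rotation": [0,-0.3,0]},{"jaw": -1,"offset": [-0.4,0,-0.6],"rotation": [0,-0.3,0]},{"jaw": -1,"offset": [-0.4,0,-0.6],"rotation": [0,-0.3,0]},{"jaw": -1,"offset": [-0.5,-0.1,0],"rotation": [0,0,0]},{"jaw": -1,"offset": [-0.5,-0.1,0],"rotation": [0,0,0]},{"jaw": -1,"offset": [-0.5,-0.1,0],"rotation": [0,0,0]},{"jaw": -1,"offset": [-0.5,-0.1,0],"rotation": [0,0,0]}]}}

```text
time: 17.48
tcp_pos: [0.561, -0.0525, 0.0833]
tcp_rot: [-3.138, -0.068, -2.998]
ft_force: [4.9, 2.0, -2.2]
gripper_width: 0.0121
```

```bash
python3 - <<'E'
from h import *
linkpose()
im=r.get_image('wrist');cv2.imwrite('pics/w17.png',cv2.resize(im[100:260,240:400],None,fx=3.7,fy=3.7,interpolation=cv2.INTER_CUBIC))
im=r.get_image('side');cv2.imwrite('pics/s17.png',cv2.resize(im[170:270,220:370],None,fx=5,fy=5,interpolation=cv2.INTER_CUBIC))
E

```

```text
tilt 3.89 yaw -1.09 roll -0.21 F [21.3 -3.7 57.9] N [-8.6 -3.1 60. ] hole [-87.4  -1.6  65.3] Fb [ 5.2  1.2 -2.2] Mb [ 0.33 -1.21  0.08] w 0.0121 t 17.48
```

View pics/w17.png

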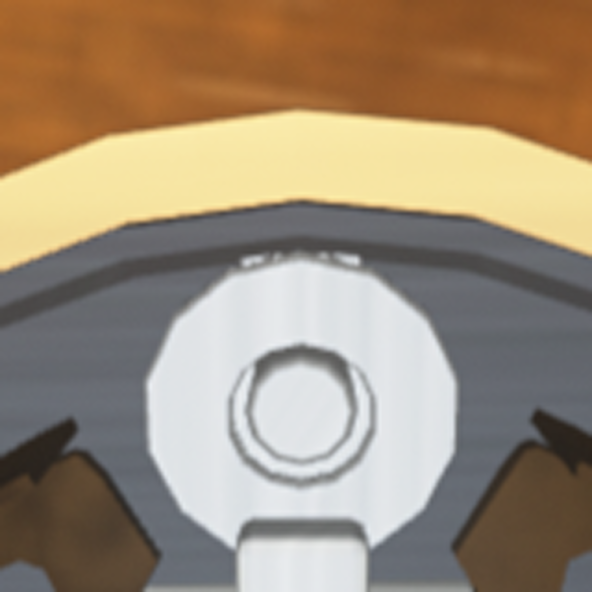

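View pics/s17.png

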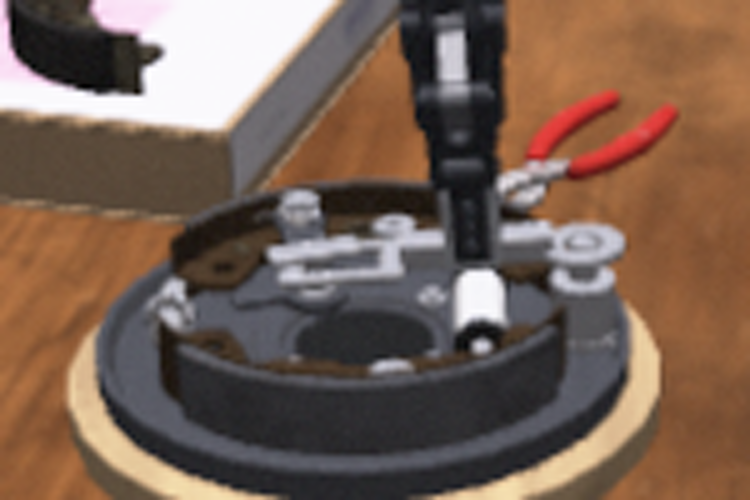

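Request:
{"name": "apply_moves", "arguments": {"series": [{"jaw": -1,"offset": [-0.3,-0.1,-0.9],"rotation": [0.1,-0.4,0]},{"jaw": -1,"offset": [-0.4,-0.1,-0.9],"rotation": [0.1,-0.4,0]},{"jaw": -1,"offset": [-0.4,-0.1,-0.9],"rotation": [0.1,-0.4,0]},{"jaw": -1,"offset": [-0.4,-0.1,-0.9],"rotation": [0.1,-0.4,0]},{"jaw": -1,"offset": [-0.4,-0.1,-0.9],"rotation": [0.1,-0.4,0]},{"jaw": -1,"offset": [-0.4,-0.1,-0.9],"rotation": [0.1,-0.4,0]},{"jaw": -1,"offset": [-0.4,-0.1,-0.7],"rotation": [0,-0.3,0]},{"jaw": -1,"offset": [-0.4,-0.1,-0.5],"rotation": [0,0,0]},{"jaw": -1,"offset": [-0.4,-0.1,0],"rotation": [0,0,0]},{"jaw": -1,"offset": [-0.4,-0.1,0],"rotation": [0,0,0]}]}}

```text
time: 18.42
tcp_pos: [0.5609, -0.0529, 0.079]
tcp_rot: [3.14, -0.011, -2.997]
ft_force: [4.9, 2.9, -0.0]
gripper_width: 0.012
```

```bash
python3 - <<'E'
from h import *
linkpose()
im=r.get_image('wrist');cv2.imwrite('pics/w18.png',cv2.resize(im[100:260,240:400],None,fx=3.7,fy=3.7,interpolation=cv2.INTER_CUBIC))
im=r.get_image('side');cv2.imwrite('pics/s18.png',cv2.resize(im[170:270,220:370],None,fx=5,fy=5,interpolation=cv2.INTER_CUBIC))
E

```

```text
tilt 0.62 yaw -1.01 roll 0.09 F [22.5 -3.9 57.3] N [-7.5 -3.3 57.6] hole [-86.5  -1.9  58.5] Fb [ 5.3  2.1 -0. ] Mb [ 0.43 -1.1   0.07] w 0.012 t 18.42
```

View pics/w18.png

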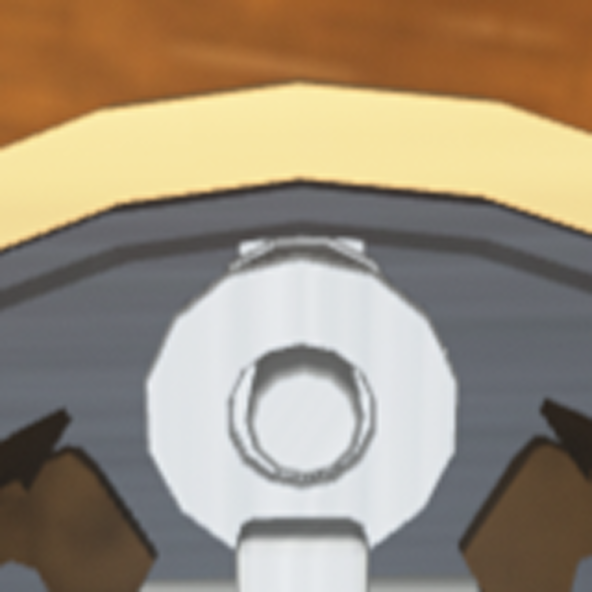

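View pics/s18.png

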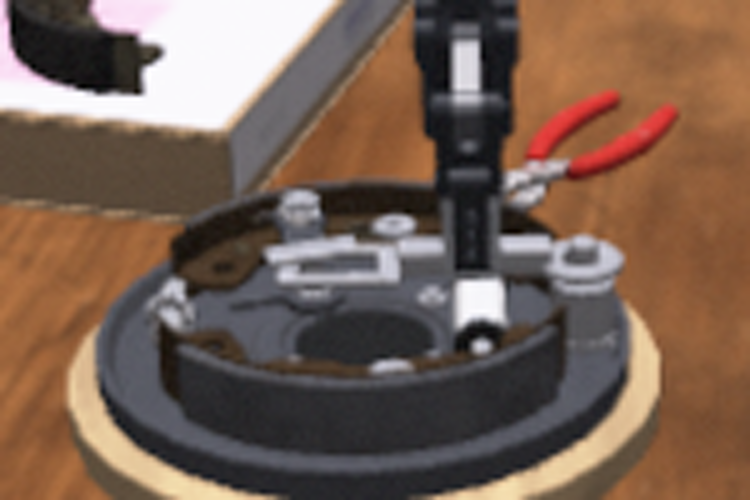

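Request:
{"name": "apply_moves", "arguments": {"series": [{"jaw": -1,"offset": [-0.4,0,-0.9],"rotation": [0,-0.2,0]},{"jaw": -1,"offset": [-0.4,0,-0.9],"rotation": [0,-0.2,0]},{"jaw": -1,"offset": [-0.4,0,-0.9],"rotation": [0,0,0]},{"jaw": -1,"offset": [-0.3,0,-0.9],"rotation": [0,0,0]},{"jaw": -1,"offset": [-0.3,0,-0.8],"rotation": [0,0,0]},{"jaw": -1,"offset": [-0.3,0,-0.6],"rotation": [0,0,0]},{"jaw": -1,"offset": [-0.3,0,-0.5],"rotation": [0,0,0]},{"jaw": -1,"offset": [-0.3,0,-0.5],"rotation": [0,0,0]},{"jaw": -1,"offset": [-0.3,0,-0.5],"rotation": [0,0,0]},{"jaw": -1,"offset": [-0.3,0,-0.5],"rotation": [0,0,0]}]}}

```text
time: 19.35
tcp_pos: [0.5614, -0.0536, 0.0756]
tcp_rot: [-3.14, 0.004, -2.998]
ft_force: [3.9, 2.7, 5.5]
gripper_width: 0.012
```

```bash
python3 - <<'E'
from h import *
linkpose()
E

```

```text
tilt -0.21 yaw -1.08 roll -0.09 F [23.2 -4.7 54.8] N [-6.8 -4.2 54.7] hole [-85.8  -2.7  54.4] Fb [4.3 2.  5.5] Mb [ 0.49 -0.83 -0.02] w 0.012 t 19.35
```

Request:
{"name": "apply_moves", "arguments": {"series": [{"jaw": -1,"offset": [0,0.1,-0.8],"rotation": [0,-0.1,0]},{"jaw": -1,"offset": [0,0.1,-0.8],"rotation": [0,0,0]},{"jaw": -1,"offset": [0,0,-0.8],"rotation": [0,0,0]},{"jaw": -1,"offset": [0,0,-0.8],"rotation": [0,0,0]},{"jaw": -1,"offset": [0,0,-0.8],"rotation": [0,0,0]},{"jaw": -1,"offset": [0,0,-0.8],"rotation": [0,0,0]},{"jaw": -1,"offset": [0,0,-0.8],"rotation": [0,0,0]},{"jaw": -1,"offset": [0,0,-0.8],"rotation": [0,0,0]},{"jaw": -1,"offset": [0,0,-0.8],"rotation": [0,0,0]},{"jaw": -1,"offset": [0,0,-0.8],"rotation": [0,0,0]}]}}

```text
time: 20.18
tcp_pos: [0.5614, -0.0536, 0.0753]
tcp_rot: [-3.138, 0.005, -2.999]
ft_force: [1.7, 3.2, 8.1]
gripper_width: 0.0117
```

```bash
python3 - <<'E'
from h import *
linkpose()
im=r.get_image('wrist');cv2.imwrite('pics/w19.png',cv2.resize(im[100:420,200:440],None,fx=2.3,fy=1.8,interpolation=cv2.INTER_CUBIC))
im=r.get_image('side');cv2.imwrite('pics/s19.png',cv2.resize(im[170:270,220:370],None,fx=5,fy=5,interpolation=cv2.INTER_CUBIC))
E

```

```text
tilt -0.31 yaw -1.12 roll -0.19 F [23.2 -4.8 54.6] N [-6.8 -4.3 54.5] hole [-85.8  -2.7  54.1] Fb [2.2 2.8 8.1] Mb [ 0.57 -0.45  0.05] w 0.0117 t 20.18
```

View pics/w19.png

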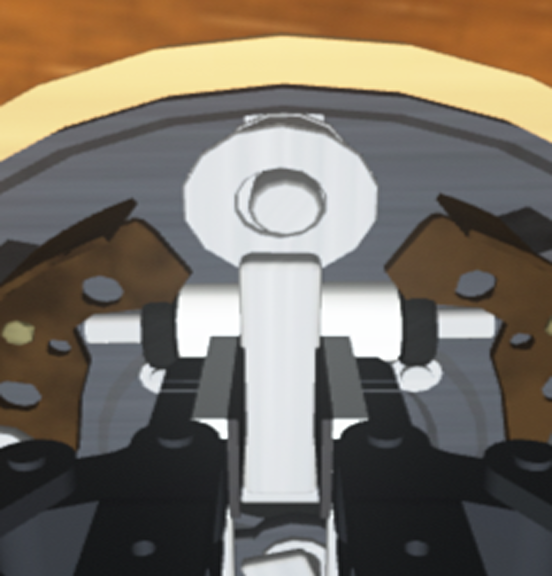

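View pics/s19.png

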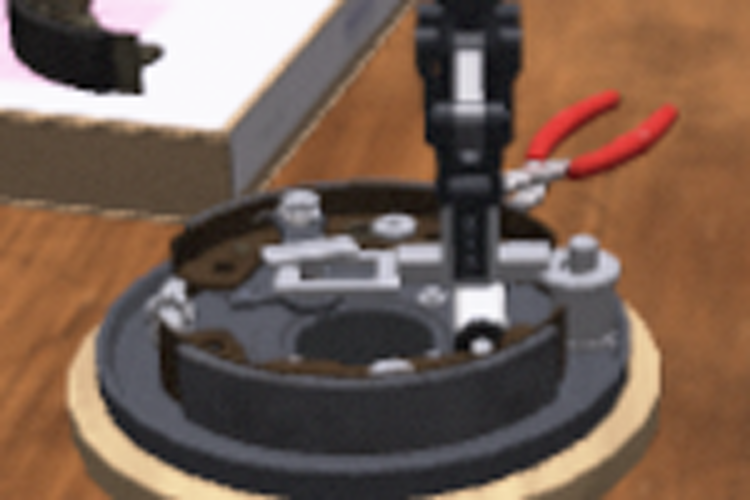

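Request:
{"name": "apply_moves", "arguments": {"series": [{"jaw": -1,"offset": [0.2,0.5,-0.4],"rotation": [0,0,0]},{"jaw": -1,"offset": [0.2,0.5,-0.4],"rotation": [0,0,0]},{"jaw": -1,"offset": [0,0.3,-0.3],"rotation": [0,0,0]},{"jaw": -1,"offset": [0,0,-0.2],"rotation": [0,0,0]},{"jaw": -1,"offset": [0,0,0],"rotation": [0,0,0]},{"jaw": -1,"offset": [0,0,0],"rotation": [0,0,0]},{"jaw": -1,"offset": [0,0,0],"rotation": [0,0,0]},{"jaw": -1,"offset": [0,0,0],"rotation": [0,0,0]},{"jaw": -1,"offset": [0,0,0],"rotation": [0,0,0]},{"jaw": -1,"offset": [0,0,0],"rotation": [0,0,0]}]}}

```text
time: 21.12
tcp_pos: [0.5614, -0.0535, 0.0753]
tcp_rot: [-3.135, 0.004, -3.0]
ft_force: [4.2, 2.3, 4.7]
gripper_width: 0.0123
```

```bash
python3 - <<'E'
from h import *
linkpose()
E

```

```text
tilt -0.22 yaw -1.17 roll -0.39 F [23.2 -4.9 54.6] N [-6.8 -4.3 54.5] hole [-85.8  -2.7  54.2] Fb [4.6 1.5 4.7] Mb [ 0.49 -0.75  0.02] w 0.0123 t 21.12
```

Request:
{"name": "apply_moves", "arguments": {"series": [{"jaw": -1,"offset": [0.5,0.3,-0.2],"rotation": [0,0,0]},{"jaw": -1,"offset": [0.5,0.3,-0.2],"rotation": [0,0,0]},{"jaw": -1,"offset": [0.5,0.3,-0.2],"rotation": [0,0,0]},{"jaw": -1,"offset": [0.5,0.3,-0.2],"rotation": [0,0,0]},{"jaw": -1,"offset": [0.5,0.3,-0.2],"rotation": [0,0,0]},{"jaw": -1,"offset": [0.5,0.3,-0.2],"rotation": [0,0,0]},{"jaw": -1,"offset": [0.5,0.2,-0.2],"rotation": [0,0,0]},{"jaw": -1,"offset": [0.5,0.2,-0.2],"rotation": [0,0,0]},{"jaw": -1,"offset": [0.5,0.2,-0.2],"rotation": [0,0,0]},{"jaw": -1,"offset": [0.5,0.2,-0.2],"rotation": [0,0,0]}]}}

```text
time: 21.95
tcp_pos: [0.5616, -0.0534, 0.0752]
tcp_rot: [-3.129, -0.008, -3.001]
ft_force: [3.3, 2.1, 6.6]
gripper_width: 0.012
```

```bash
python3 - <<'E'
from h import *
linkpose()
im=r.get_image('wrist');cv2.imwrite('pics/w20.png',cv2.resize(im[100:260,240:400],None,fx=3.7,fy=3.7,interpolation=cv2.INTER_CUBIC))
E

```

```text
tilt 0.45 yaw -1.25 roll -0.73 F [23.1 -5.  53.7] N [-6.9 -4.4 53.9] hole [-85.8  -2.6  54.5] Fb [3.6 1.5 6.6] Mb [ 0.4  -0.45  0.04] w 0.012 t 21.95
```

View pics/w20.png

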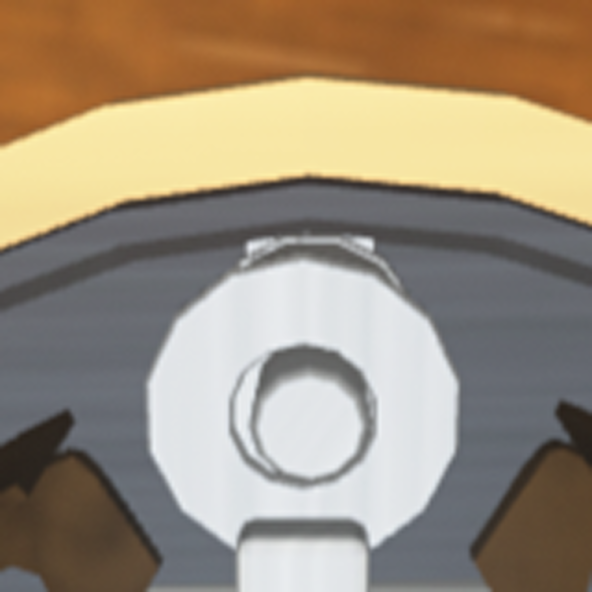

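Request:
{"name": "apply_moves", "arguments": {"series": [{"jaw": -0.6,"offset": [0,0,0],"rotation": [0,0,0]},{"jaw": -0.6,"offset": [0,0,0],"rotation": [0,0,0]},{"jaw": -0.5,"offset": [0,0,0],"rotation": [0,0,0]},{"jaw": -0.5,"offset": [0,0,0],"rotation": [0,0,0]},{"jaw": -0.5,"offset": [0,0,0],"rotation": [0,0,0]},{"jaw": -0.5,"offset": [0,0,1],"rotation": [0,0,0]},{"jaw": -0.5,"offset": [0,0,3],"rotation": [0,0,0]},{"jaw": -0.5,"offset": [0,0,5],"rotation": [0,0,0]},{"jaw": -0.5,"offset": [0,0,5],"rotation": [0,0,0]},{"jaw": -0.5,"offset": [0,0,5],"rotation": [0,0,0]}]}}

```text
time: 22.83
tcp_pos: [0.5471, -0.0544, 0.087]
tcp_rot: [-3.129, -0.038, -3.003]
ft_force: [-0.5, 0.3, -0.6]
gripper_width: 0.0211
```

```bash
python3 - <<'E'
from h import *
st()
im=r.get_image('wrist');cv2.imwrite('pics/w21.png',im)
im=r.get_image('side');cv2.imwrite('pics/s21.png',cv2.resize(im[170:270,220:370],None,fx=5,fy=5,interpolation=cv2.INTER_CUBIC))
E

```

```text
t 22.8333 p [ 0.5471 -0.0544  0.087 ] rpy [-179.3    -2.19 -172.08] F [-0.5  0.3 -0.6] M [ 0.09 -0.07  0.04] w 0.0211 q [-0.2   0.3  -0.36  0.94 -0.02 -0.34]
```

View pics/w21.png

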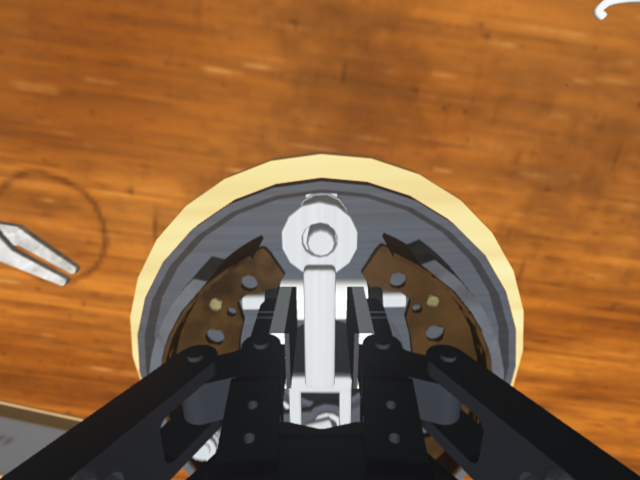

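View pics/s21.png

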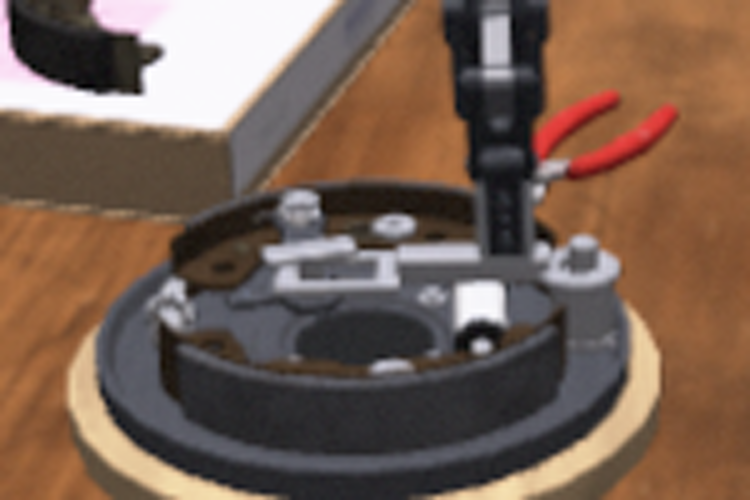

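Request:
{"name": "apply_moves", "arguments": {"series": [{"jaw": -0.5,"offset": [0,0,8],"rotation": [0,0,0]},{"jaw": -0.5,"offset": [0,0,12],"rotation": [0,0,0]},{"jaw": -0.5,"offset": [0,0,20],"rotation": [0,0,0]},{"jaw": -0.5,"offset": [0,0,20],"rotation": [0,0,0]},{"jaw": -0.5,"offset": [0,0,20],"rotation": [0,0,0]},{"jaw": -0.5,"offset": [0,0,20],"rotation": [0,0,0]},{"jaw": -0.5,"offset": [5,20,10],"rotation": [0,0,0]},{"jaw": -0.5,"offset": [5,30,0],"rotation": [0,0,0]},{"jaw": -0.5,"offset": [5,35,0],"rotation": [0,0,0]},{"jaw": -0.5,"offset": [0,20,0],"rotation": [0,0,0]}]}}

```text
time: 23.77
tcp_pos: [0.5645, 0.0498, 0.2108]
tcp_rot: [-3.126, -0.029, -3.013]
ft_force: [0.5, -0.4, 0.1]
gripper_width: 0.0214
```

```bash
python3 - <<'E'
from h import *
r.get_image('top');r.get_image('top')
st()
im=r.get_image('wrist');cv2.imwrite('pics/w22.png',im)
im=r.get_image('side');cv2.imwrite('pics/s22.png',cv2.resize(im[170:270,220:370],None,fx=5,fy=5,interpolation=cv2.INTER_CUBIC))
E

```

```text
t 23.8667 p [0.5637 0.0503 0.2103] rpy [-179.1    -1.72 -172.42] F [ 0.4 -0.7 -0. ] M [ 0.02 -0.03 -0.01] w 0.0218 q [-0.02  0.22 -0.19  1.19 -0.02 -0.15]
```

View pics/w22.png

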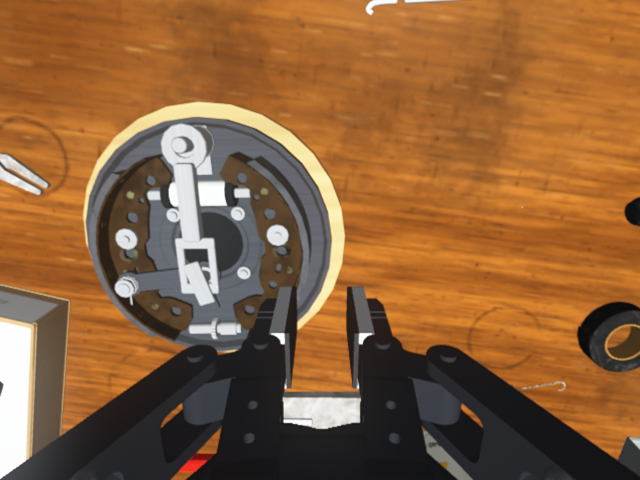

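View pics/s22.png

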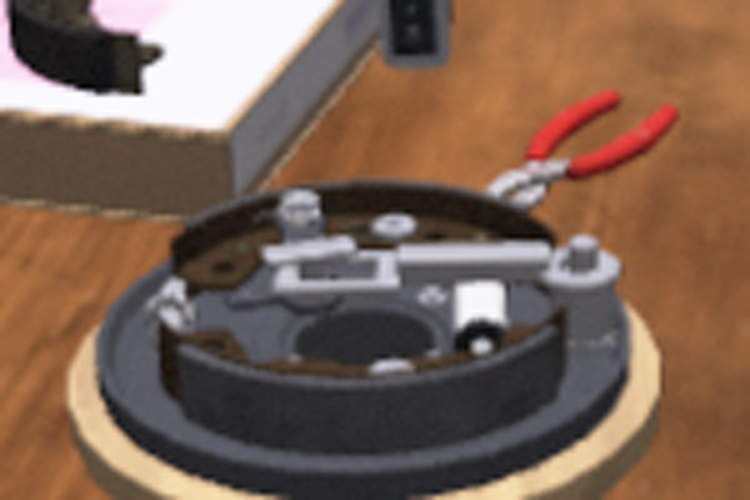

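```bash
python3 - <<'E'
from h import *
r.get_image('side');st();print(r.sign_off())
E
```

```text
t 24.0167 p [0.563  0.0473 0.2092] rpy [-179.04   -1.85 -172.64] F [-0.1 -0.7  0.4] M [ 0.01 -0.04  0.03] w 0.0215 q [-0.02  0.22 -0.19  1.19 -0.02 -0.15]
the job is handed in; nothing more can be done
None
```

The link is fitted and I handed the job in at 24 s. I tilted the oblong eye past the stud head and levelled it so the head trapped it. I then drew the lever back and lowered the round hole over the anchor pin. It met the shoulder at an underside height of about 54 mm and was pressed down with about 8 N before I let go.

**After release:** the last side and wrist pictures show the link lying level. The ring is around the pin on its shoulder and the turned stud head is over the far bar. The gripper was clear and reading about 0 N. None of my moves went near the loose tools.

**Disagreements and limits:**
- **Finding the pin:** I lined the hole up mainly from wrist-camera sightings, which put the pin about 4 mm off mid-slot. Touch only confirmed it: nothing resisted as the hole went below the tip, and then the shoulder stopped it.
- **Calibration offsets:** the computed poses were off from the camera views by about 2.5 mm sideways at the stud and 1.5 mm lengthwise at the hole. I corrected both from the pictures.
- **Easing before release:** moving the link towards the stud to hand the spring load to the pin barely shifted it. The gripper still carried 3–4 N when it opened, and the hand then drifted about 14 mm towards the robot. The next force reading was near zero and the link stayed in place.
- **Lever angle:** I did not measure it directly. From the link geometry I estimate about 0.3 rad, within the 0.06–0.38 range.

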